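# Load the bench drill's cross slide

## Task

Get the bench drill ready for its next batch: swing the drill arm well clear, at least three quarters of its travel, then crank the slide to the green load mark, and there lay every aluminium blank flat in the slide's tray, one to a channel. With the arm still clear, crank the loaded slide back to the red drill mark, then swing the arm fully home over the work. The pointer must stand on each mark within 3 mm, and the other things on the bench must stay where they are.

Things in the scene. Friction and masses are not known exactly. Their poses are not given: they have to be found in the camera images.
- machine: Small grey and blue bench drill with a cross slide, fixed to the bench at a place that varies. Origin on the bench straight below the drill bit when the arm is home; own x points to the back of the machine (roughly away from the robot), own y along the slide's travel, z up. Grey base plates 12 mm thick; scale ledge along its front (x -107 to -73, top 40 mm high); the handwheel's box is at y = -215; the round steel column (60 mm across) at x = 170, y = 170.
- slide (a joint): Position of the blue slide along the machine's own y, in m: 0 with its pointer on the red mark, negative towards the handwheel. End stops at -0.075 and +0.02. It moves only by the handwheel's screw and stays where it is left.
- wheel (a joint): Turn of the flat handwheel in rad, growing clockwise seen from above. The screw moves the slide 16 mm a turn: clockwise sends it away from the wheel (slide grows), anticlockwise pulls it towards the wheel. slide = 0.016 * wheel / (2 pi). Starts anywhere, turns many times, about 0.06 Nm to turn.
- wheel_hub (a point): Centre of the handwheel, on its upright axis, 85 mm above the bench. Grey disc 104 mm across, its top 90 mm high.
- crank_grip (a point): Point to grip on the red upright crank knob, which stands on the wheel 40 mm from its axis and spins freely on its pin. Knob 23 mm across, from 93 to 138 mm above the bench; this point is on the knob's axis 123 mm above the bench.
- drillarm (a joint): Swing of the drill arm about its column, in rad: 0 is fully home against its stop with the bit over the tray; it grows clockwise seen from above, which takes the head towards the machine's -x and then +y, up to 1.6 (stop). Stays where it is left; about 0.3 Nm to swing.
- column (a point): Point on the upright hinge axis of the drill arm (the column's axis), 200 mm above the bench.
- drill_grip (a point): Point to grip on the black upright round handle on top of the red drill arm, right above the bit, 240 mm from the column axis. Handle 26 mm across, from 250 to 312 mm above the bench; this point is on its axis 288 mm high. The arm's red cover is 95 mm wide and 400 mm long, top 250 mm high, bottom 203 mm; chuck and bit below reach down to 108 mm.
- tray (a point): Centre of the floor of the tray on the slide, 60 mm above the bench, axes parallel to the machine's. The tray is 124 mm (x) by 162 mm (y) inside, rim 8 mm high, with two ribs 7 mm high and 5 mm thick along x, making three channels about 50 mm wide centred at y = -54, 0 and +54 mm. Blanks lie in them along x. It moves with the slide.
- pointer (a point): Tip of the slide's black pointer at the scale on the machine's front, 45 mm high; axes parallel to the machine's.
- load_mark: Green tab clipped on the scale: the load mark. Origin at the centre of the tab (20 x 4 x 10 mm), 45 mm high, axes parallel to the machine's. It stands 35 to 60 mm from the red mark on the handwheel side, a different place each time. The pointer is on the mark when both have the same position along the machine's y.
- red_mark (a point): Centre of the red tab on the scale, the drill mark, 45 mm high, axes parallel to the machine's; fixed to the machine.
- blank1: Aluminium bar blank with two blue marking-out bands, 110 x 28 x 28 mm, 0.16 to 0.32 kg; origin at its centre, own x along its length. It lies on the bench to the robot's right; two or three of the three blanks are present (None if absent). Any long face may be down, any channel will do.
- blank2: Aluminium bar blank with two blue marking-out bands, 110 x 28 x 28 mm, 0.16 to 0.32 kg; origin at its centre, own x along its length. It lies on the bench to the robot's right; two or three of the three blanks are present (None if absent). Any long face may be down, any channel will do.
- blank3: Aluminium bar blank with two blue marking-out bands, 110 x 28 x 28 mm, 0.16 to 0.32 kg; origin at its centre, own x along its length. It lies on the bench to the robot's right; two or three of the three blanks are present (None if absent). Any long face may be down, any channel will do.
- oil: Yellow oil bottle, 56 mm across, 130 mm high, origin under its centre; leave alone.
- jar: Jar with steel cap, 64 mm across, 75 mm high, origin under its centre; leave alone.
- brush: Bench brush lying on the bench, leave alone; origin under its middle.
- screwdriver: Screwdriver lying on the bench, leave alone; origin under its middle.
- hammer: Hammer lying on the bench, leave alone; origin under its middle.
- tape: Yellow roll of tape lying flat, 90 mm across, 25 mm high, origin under its centre; leave alone.
- mug: Blue mug, 80 mm across, 90 mm high, origin under its centre; leave alone.
Mind the look-alikes: they are no part of the job. Leave any black look-alike of the blank3 alone.

How it is judged:
By the outcome, as a careful person would: the job done as asked, in the order asked, and still so for the second after the job is handed in, with the robot touching nothing.
Of blank1, blank2, blank3 only 2 to 3 are there at a start; the rules pass over those that are not, and their reading is None.
At some moment in a run one of blank1, blank2, blank3 may be knocked a few centimetres aside while the robot is not near it.
Once in a run the grip may slacken for a moment while it holds something.
It also fails if it takes over 210 s, if anything falls off the work surface, if the arm or the gripper's body presses on something with over 40 N, if the wrist force passes 120 N, or if a joint passes its speed limit or range.

## Robot

A 6-joint arm with a two-finger parallel gripper is mounted at the origin on the work surface. World frame = base frame: x ahead of the robot, y to its left, z up, the work surface at z = 0. Lengths are in m, angles in rad, forces in N, time in s.
With the tool pointing down it reaches from about 0.425 to 0.925 m from the base axis. Payload 12.5 kg.
Tool frame: the origin (TCP) lies midway between the tips of the shut fingers; the grasp point (between the pads) lies grasp_offset behind it (grasp_offset is the distance from the TCP to the grasp point, in m); z points along the fingers, y is the direction in which the jaws open and shut (so a half turn about z gives the same grasp; the last joint's range is limited). The gripper opens to 85 mm and grips with 20 to 120 N. Pads are 22 mm wide; open, the fingers measure 114 mm over their backs; the gripper's body (76 mm by 85 mm) begins 54 mm behind the grasp point. The pads swing forward as they close: fully open they stand 13 mm farther back than shut.
Start: joints at [-1.339, 0.491, 1.559, -0, 1.092, -0.106], TCP at [0.207, -0.59, 0.231] pointing down, gripper open.
Joint ranges: [-3.1, 3.1], [-0.84, 2.19], [0.05, 2.79], [-1.13, 4.28], [0.06, 2.93], [-2.69, 2.69]. Speed limits (rad/s): [2.22, 2.22, 2.79, 3.14, 3.14, 3.14].

## Interface

Orientations are given as a unit quaternion [x, y, z, w].
In Python, from plant import sense, snapshot, job_done, grasp_offset gives the robot as it stands. The module is installed in compiled form; this text tells all that it offers.
- The arm moves only by the tool send_rows, never from a script. Its argument "rows" is a list of rows, each an object with "offset": the shift along the tool's x, y, z in mm, a list of three; "delta_rot": the turn, a rotation vector about the tool's x, y, z in degrees, a list of three; "jaw": the opening, from 0 (shut) to 1 (fully open). In form: [{"offset": [tx, ty, tz], "delta_rot": [wx, wy, wz], "jaw": jaw}, ...]. A call has 1 to 5 rows; each row is the pose to reach, as a shift and turn from the pose commanded when the call began, along the tool's axes at that moment; what a row does not reach only later rows make up. A row lasts 1/10 s, in which the tool goes at most 50 mm and 8.59 degrees, less where a joint would pass 70% of its speed; a pose out of reach is approached as far as the arm can. A call with a gripper value outside its range is refused whole. The fingers move at their own pace and stop on an object; "grip_force" is the grip in N (left out, the last holds). Time passes only in rows, so rows that repeat a pose let the fingers close. It gives the time, the measured TCP pose, the force and the opening at its end, in the units of the state.
- sense(): the state, without advancing time (a new reading comes with each control period).
- snapshot(name): name is "scene" or "top" or "wrist"; returns a dict with "frame" (420x560x3 uint8, blue, green, red), "fx", "fy", "cx", "cy" (pixels), "R" (3x3) and "t" (3): a world point X has camera coordinates R X + t; the wrist camera has in their place "tool_from_camera" (4x4, takes a point from camera to tool coordinates, whose origin is the TCP and whose axes are the flange's). Camera axes: x right, y down, z forward; pixel columns grow to the right and rows downward; lengths in m; the calibration is good to about 2 mm. The wrist camera is an equidistant fisheye: a pixel r from the principal point sees the ray r / f radians off the axis. A picture is of the moment at which its call begins: read the wrist's pose just before it. There is no depth.
- job_done(): hands the job in, once; it reports no verdict.
The state is a dict: "time_s": time; "joints": joint angles; "joint_velocities": joint speeds; "joint_torque": joint torques, N m; "position": TCP position; "ee_rot": TCP orientation; "ft_force": force on the tool from outside, world axes, zero at the start; "torque": the same for the moment, N m; "finger_gap": finger opening in m.
Only numpy, scipy, OpenCV 4.12 (cv2) and the standard library are available. Lean on these libraries where they do the work, as an engineer would, in place of code of your own. Each camera call takes 0.05 s, during which the arm holds its last target.

## Working session

There is one attempt and no reset: what is moved stays moved. The work goes in short steps, Python scripts to look and compute and a tool call to move; the robot and the scene stay as the last step left them, time stands still between calls to the robot, and variables do not carry over. Pictures are saved under pics/ and viewed, and the job is handed in when it is done.

Besides the shell and the picture viewer there is one more tool, called after "Call:" as name([rows], argument=value, ...), one row to a line, values as JSON. send_rows: Moves the arm, as the interface text tells. Its arguments: {"type":"object","properties":{"rows":{"type":"array"},"grip_force":{"type":"number"}},"required":["rows"]}

```bash
mkdir -p pics; cat > h.py <<'E'
import numpy as np, cv2
from plant import sense, snapshot, job_done, grasp_offset
def save(n,f): cv2.imwrite('pics/'+n+'.png',f)
E
python3 - <<'E'
from h import *
print(grasp_offset); s=sense(); print(s)
for n in ("scene","top","wrist"):
    d=snapshot(n); save(n+'0',d['frame']); 
    print(n,{k:np.round(v,4).tolist() if k!='frame' else 0 for k,v in d.items()})
E
```

```text
0.0187
{'time_s': 0.0, 'joints': array([-1.33862423e+00,  4.91584576e-01,  1.55949253e+00, -2.06511987e-06,
        1.09167510e+00, -1.05618639e-01]), 'joint_velocities': array([ 0.0009362 ,  0.0005477 ,  0.00012622,  0.00018675, -0.00089207,
       -0.0014982 ]), 'joint_torque': array([-4.42417695e-04, -6.18459320e+01, -2.61588031e+01, -1.44049964e-04,
        4.06280320e-03,  1.28931225e-05]), 'position': array([ 0.20708185, -0.58944317,  0.23069736]), 'ee_rot': array([ 9.85770804e-01,  1.68093978e-01, -3.75760297e-05, -5.78557658e-04]), 'ft_force': array([ 0.5678535 , -0.02348212,  0.003928  ]), 'torque': array([ 0.01529957, -0.0085763 ,  0.00116483]), 'finger_gap': 0.08523225414566285}
scene {'frame': 0, 'fx': 393.9408, 'fy': 393.9408, 'cx': 276.3295, 'cy': 211.5127, 'R': [[0.5813, 0.8136, 0.0112], [0.6799, -0.4781, -0.556], [-0.4471, 0.3308, -0.8311]], 't': [-0.2788, -0.1922, 1.4916]}
top {'frame': 0, 'fx': 509.1072, 'fy': 509.1072, 'cx': 272.5271, 'cy': 221.8211, 'R': [[-0.0, -1.0, -0.0037], [-0.9864, 0.0006, -0.1642], [0.1642, 0.0036, -0.9864]], 't': [0.0235, 0.477, 1.8746]}
wrist {'frame': 0, 'fx': 325.1923, 'fy': 325.1923, 'cx': 275.7666, 'cy': 203.4949, 'tool_from_camera': [[0.0, -0.953, -0.303, 0.0771], [1.0, -0.0, 0.0002, -0.0003], [-0.0002, -0.303, 0.953, -0.1429], [0.0, 0.0, 0.0, 1.0]]}
```

View pics/scene0.png

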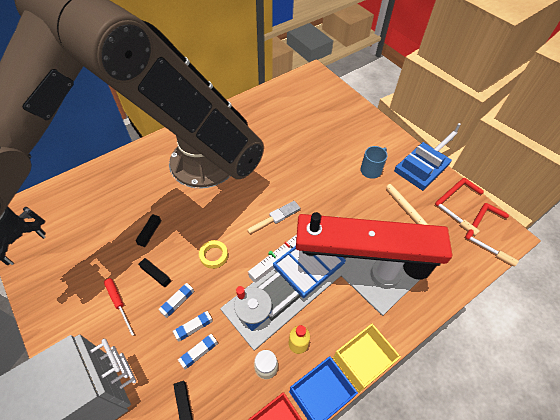

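View pics/top0.png

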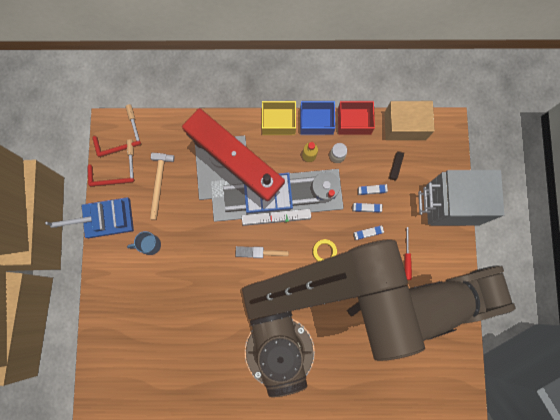

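View pics/wrist0.png

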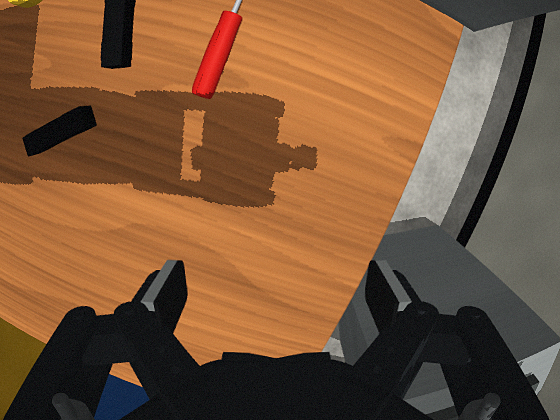

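The three blanks lie in the top view near (373,189), (367,208) and (369,233), with the machine at about (270,185) and its arm home. I'll zoom in for the details.

```bash
python3 - <<'E'
from h import *
d=snapshot("top");f=d['frame']
save('topz',cv2.resize(f[100:240,180:400],None,fx=3.6,fy=3.6,interpolation=cv2.INTER_CUBIC))
d=snapshot("scene");f=d['frame']
save('scz',cv2.resize(f[190:380,130:460],None,fx=2.4,fy=2.4,interpolation=cv2.INTER_CUBIC))
E
```

```text
(no output)
```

View pics/topz.png

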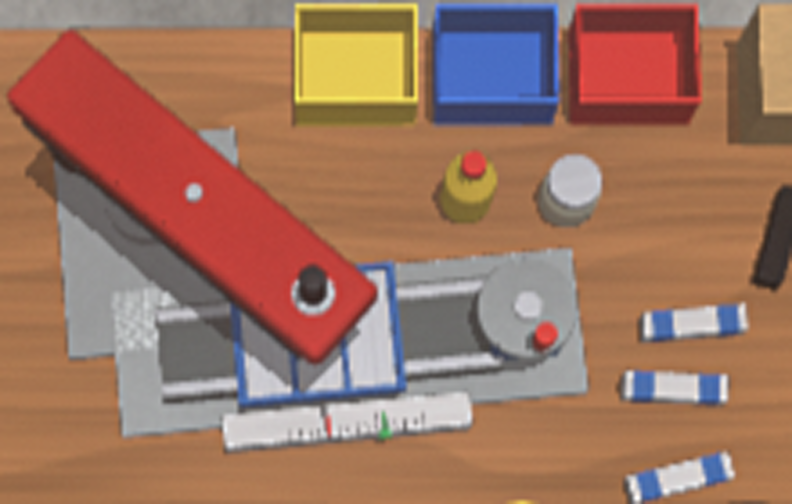

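View pics/scz.png

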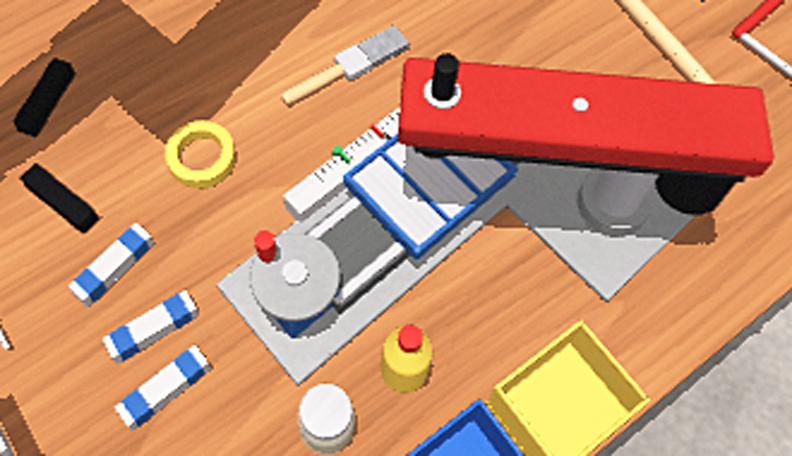

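```bash
cat >> h.py <<'E'
from scipy.spatial.transform import Rotation as Rot
def ray(d,u,v,pose=None):
    if 'R' in d:
        R=np.array(d['R']);t=np.array(d['t'])
        c=-R.T@t; k=R.T@np.array([(u-d['cx'])/d['fx'],(v-d['cy'])/d['fy'],1])
    else:
        T=np.array(d['tool_from_camera']); p,q=pose; Rw=Rot.from_quat(q).as_matrix()
        x=(u-d['cx'])/d['fx'];y=(v-d['cy'])/d['fy'];r=np.hypot(x,y)
        kc=np.array([0,0,1.]) if r<1e-9 else np.array([np.sin(r)*x/r,np.sin(r)*y/r,np.cos(r)])
        c=Rw@T[:3,3]+p; k=Rw@T[:3,:3]@kc
    return c,k/np.linalg.norm(k)
def onz(d,u,v,z,pose=None):
    c,k=ray(d,u,v,pose); return c+k*(z-c[2])/k[2]
def tri(*rs):
    A=np.zeros((3,3));b=np.zeros(3)
    for c,k in rs:
        P=np.eye(3)-np.outer(k,k);A+=P;b+=P@c
    X=np.linalg.solve(A,b); return X,[np.linalg.norm((np.eye(3)-np.outer(k,k))@(X-c)) for c,k in rs]
def proj(d,X,pose=None):
    if 'R' in d:
        Y=np.array(d['R'])@X+d['t']; return np.array([d['cx']+d['fx']*Y[0]/Y[2],d['cy']+d['fy']*Y[1]/Y[2]])
    T=np.array(d['tool_from_camera']);p,q=pose
    Y=np.linalg.inv(T)@np.r_[Rot.from_quat(q).inv().apply(np.array(X)-p),1]
    a=np.arctan2(np.hypot(Y[0],Y[1]),Y[2]);n=np.hypot(Y[0],Y[1])
    return np.array([d['cx']+d['fx']*a*Y[0]/n,d['cy']+d['fy']*a*Y[1]/n])
def wrist():
    s=sense(); return snapshot('wrist'),(s['position'],s['ee_rot'])
E
python3 - <<'E'
from h import *
T=snapshot("top");S=snapshot("scene")
tp=lambda u,v:((u+.5)/3.6-.5+180,(v+.5)/3.6-.5+100)
sp=lambda u,v:((u+.5)/2.4-.5+130,(v+.5)/2.4-.5+190)
for n,a,b,z in [("column dot",(193,191),(580,104),.25),("handle top",(312,276),(447,60),.312),("knob top",(544,329),(265,236),.138),("hub",(528,305),(295,271),.09),("redmark",(328,424),(378,131),.05),("green",(384,420),(341,153),.05)]:
    pt=tp(*a);ps=sp(*b)
    X,e=tri(ray(T,*pt),ray(S,*ps))
    print(n,X.round(4),np.round(e,4),onz(T,*pt,z).round(4),onz(S,*ps,z).round(4))
f=T['frame'];hsv=cv2.cvtColor(f,cv2.COLOR_BGR2HSV)
# blanks: bands
m=((cv2.inRange(hsv,(0,0,170),(180,60,255))|cv2.inRange(hsv,(100,120,80),(120,255,255))))
m[:,:345]=0;m[:,395:]=0;m[:175]=0;m[250:]=0
m=cv2.morphologyEx(m,cv2.MORPH_CLOSE,np.ones((3,3)))
for c in cv2.findContours(m,0,2)[0]:
    if cv2.contourArea(c)<60: continue
    pts=np.array([onz(T,*p[0],.025)[:2] for p in c],np.float32)
    (cx,cy),(w,h),a=cv2.minAreaRect(pts*1000); print((cx,cy),(w,h),a)
E
```

```text
column dot [0.6815 0.1571 0.2514] [0.0005 0.0005] [0.6816 0.1568 0.25  ] [0.6814 0.1584 0.25  ]
handle top [0.5821 0.0432 0.3146] [0.0007 0.0007] [0.5824 0.0427 0.312 ] [0.5813 0.0451 0.312 ]
knob top [ 0.5712 -0.1861  0.1445] [0.0003 0.0003] [ 0.5728 -0.1865  0.138 ] [ 0.5685 -0.1853  0.138 ]
hub [ 0.6078 -0.1742  0.0973] [0.0011 0.0011] [ 0.6091 -0.176   0.09  ] [ 0.6058 -0.1719  0.09  ]
redmark [0.4933 0.0307 0.0449] [0.0009 0.0009] [0.492 0.03  0.05 ] [0.4959 0.0297 0.05  ]
green [ 0.4956 -0.0287  0.052 ] [0.0005 0.0005] [ 0.4962 -0.0283  0.05  ] [ 0.4944 -0.0286  0.05  ]
(439.6490173339844, -340.05364990234375) (28.44333839416504, 109.19073486328125) 14.06396770477295
(536.9840087890625, -337.839599609375) (103.15827178955078, 29.17618751525879) 86.88622283935547
(606.9467163085938, -360.412353515625) (29.55752182006836, 108.9098129272461) 4.825283527374268
```

```bash
cat >> h.py <<'E'
def yaw():
    x=Rot.from_quat(sense()['ee_rot']).apply([1,0,0]); return np.degrees(np.arctan2(x[1],x[0]))
def rel(P,a=None,cur=None):
    """tool offset mm & rotz deg to bring TCP to world P (m), yaw a deg"""
    s=sense(); R=Rot.from_quat(s['ee_rot']); o=R.inv().apply(np.array(P)-s['position'])*1000
    w=np.zeros(3)
    if a is not None:
        T=Rot.from_euler('z',a,degrees=True)*Rot.from_rotvec([np.pi,0,0])
        w=np.degrees((R.inv()*T).as_rotvec())
    return o.round(1),w.round(2)
def st():
    s=sense(); print('t',round(s['time_s'],2),'p',s['position'].round(4),'yaw',yaw().round(2),'F',s['ft_force'].round(1),'gap',round(s['finger_gap'],4),'j',s['joints'].round(2))
E
python3 - <<'E'
from h import *
print(rel([.45,.04,.40],0))
E
```

```text
(array([ 437.8, -513.6, -168.7]), array([-1.000e-02, -0.000e+00,  1.935e+01]))
```

Call:
send_rows([
  {"offset": [20, -20, -40], "delta_rot": [0, 0, 4], "jaw": 1},
  {"offset": [45, -50, -75], "delta_rot": [0, 0, 8], "jaw": 1},
  {"offset": [75, -85, -105], "delta_rot": [0, 0, 12], "jaw": 1},
  {"offset": [105, -120, -130], "delta_rot": [0, 0, 16], "jaw": 1},
  {"offset": [135, -155, -150], "delta_rot": [0, 0, 19.35], "jaw": 1},
])

```text
time_s: 0.85
position: [0.2801, -0.4057, 0.3785]
ee_rot: [1.0, -0.002, 0.0, 0.001]
ft_force: [0.9, 0.1, 0.2]
finger_gap: 0.0854
```

```bash
python3 - <<'E'
from h import *
st();print(rel([.45,.04,.40],0))
E
```

```text
t 0.85 p [ 0.2801 -0.4057  0.3785] yaw -0.19 F [0.9 0.1 0.2] gap 0.0854 j [-1.1   0.17  1.64 -0.    1.33  0.47]
(array([ 168.5, -446.3,  -21.9]), array([ 0.06, -0.03, -0.19]))
```

Call:
send_rows([
  {"offset": [15, -46, -4], "delta_rot": [0, 0, 0], "jaw": 1},
  {"offset": [32, -92, -8], "delta_rot": [0, 0, 0], "jaw": 1},
  {"offset": [49, -138, -12], "delta_rot": [0, 0, 0], "jaw": 1},
  {"offset": [66, -184, -16], "delta_rot": [0, 0, 0], "jaw": 1},
  {"offset": [83, -230, -20], "delta_rot": [0, 0, 0], "jaw": 1},
])

```text
time_s: 1.35
position: [0.3629, -0.1753, 0.3975]
ee_rot: [1.0, -0.0, 0.0, 0.0]
ft_force: [0.9, -0.8, -0.4]
finger_gap: 0.0855
```

Call:
send_rows([
  {"offset": [15, -43, 0], "delta_rot": [0, 0, 0], "jaw": 1},
  {"offset": [32, -86, 0], "delta_rot": [0, 0, 0], "jaw": 1},
  {"offset": [49, -129, 0], "delta_rot": [0, 0, 0], "jaw": 1},
  {"offset": [66, -172, 0], "delta_rot": [0, 0, 0], "jaw": 1},
  {"offset": [85, -216, 0], "delta_rot": [0, 0, 0], "jaw": 1},
])

```text
time_s: 1.85
position: [0.4479, 0.0408, 0.3975]
ee_rot: [1.0, 0.0, 0.0, 0.0]
ft_force: [2.4, -1.5, 0.8]
finger_gap: 0.0853
```

Call:
send_rows([
  {"offset": [0, 0, 0], "delta_rot": [0, 0, 0], "jaw": 1},
  {"offset": [0, 0, 0], "delta_rot": [0, 0, 0], "jaw": 1},
])

```text
time_s: 2.05
position: [0.4477, 0.0396, 0.3969]
ee_rot: [1.0, 0.001, -0.0, 0.0]
ft_force: [-0.4, -1.6, -0.4]
finger_gap: 0.0851
```

```bash
python3 - <<'E'
from h import *
st();d,p=wrist();save('w1',cv2.resize(d['frame'],None,fx=1.4,fy=1.4,interpolation=cv2.INTER_CUBIC))
E
```

```text
t 2.05 p [0.4477 0.0396 0.3969] yaw 0.16 F [-0.4 -1.6 -0.4] gap 0.0851 j [-0.06  0.09  1.69 -0.    1.36  1.51]
```

View pics/w1.png

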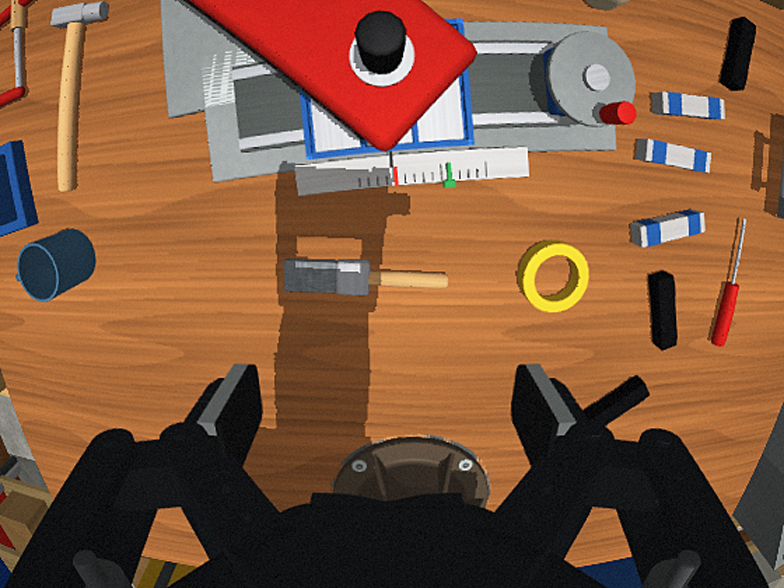

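The wrist view shows the handle top at (380,32), the scale with its red tab at (395,175) and green tab at (450,178), and the knob at (618,112). I'll zoom in on the scale to find the pointer.

```bash
python3 - <<'E'
from h import *
d=cv2.imread('pics/w1.png');d=cv2.resize(d,(560,420),interpolation=cv2.INTER_AREA)
d,p=wrist();f=d['frame']
save('w1z',cv2.resize(f[85:145,195:395],None,fx=4,fy=4,interpolation=cv2.INTER_CUBIC))
save('w1y',cv2.resize(f[0:120,230:460],None,fx=3.4,fy=3.4,interpolation=cv2.INTER_CUBIC))
E
```

```text
(no output)
```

View pics/w1z.png

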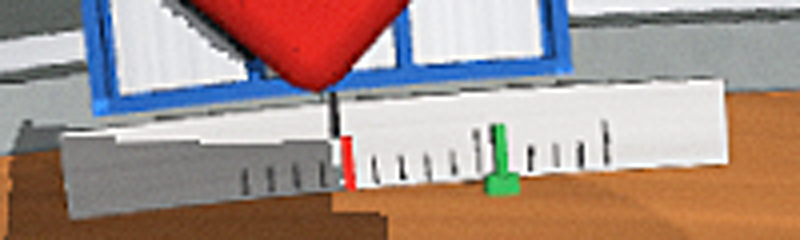

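View pics/w1y.png

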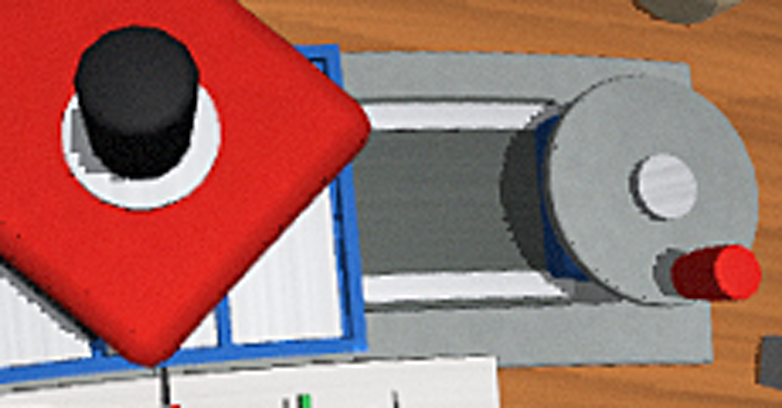

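```bash
python3 - <<'E'
from h import *
d,p=wrist()
A=lambda u,v:((u+.5)/4-.5+195,(v+.5)/4-.5+85)
B=lambda u,v:((u+.5)/3.4-.5+230,(v+.5)/3.4-.5)
g=lambda q,z:onz(d,*q,z,p)
for n,q,z in [("handletop",B(137,67),.312),("handlebase",B(140,128),.25),("knob",B(738,272),.138),("hub",B(668,186),.097),("rim L",B(548,186),.09),("red top",A(346,139),.05),("red bot",A(351,188),.05),("redbot40",A(351,188),.04),("green top",A(500,127),.05),("green base",A(502,183),.05),("ptr tip",A(337,134),.045),("ptr root",A(333,96),.045),
 ("ledge TR",A(724,81),.04),("ledge TL",A(63,134),.04),("ledge BR",A(730,162),.04),("ledge BL",A(72,217),.04),("tray BL",A(95,113),.068),("tray BR",A(571,71),.068),("base TR",B(690,65),.012),("base BR",B(712,360),.012)]:
    print(n,g(q,z).round(4))
E
```

```text
handletop [0.5848 0.0422 0.312 ]
handlebase [0.5843 0.0424 0.25  ]
knob [ 0.5693 -0.1891  0.138 ]
hub [ 0.6073 -0.1769  0.097 ]
rim L [ 0.6017 -0.124   0.09  ]
red top [0.5004 0.03   0.05  ]
red bot [0.4819 0.0281 0.05  ]
redbot40 [0.481  0.0279 0.04  ]
green top [ 0.5057 -0.0277  0.05  ]
green base [ 0.4844 -0.0289  0.05  ]
ptr tip [0.5021 0.0333 0.045 ]
ptr root [0.5165 0.0348 0.045 ]
ledge TR [ 0.527  -0.1179  0.04  ]
ledge TL [0.5037 0.1388 0.04  ]
ledge BR [ 0.495  -0.1217  0.04  ]
ledge BL [0.4711 0.1362 0.04  ]
tray BL [0.5121 0.1211 0.068 ]
tray BR [ 0.5277 -0.051   0.068 ]
base TR [ 0.6908 -0.2325  0.012 ]
base BR [ 0.5355 -0.2464  0.012 ]
```

Call:
send_rows([
  {"offset": [45, -1, 0], "delta_rot": [0, 0, 0], "jaw": 1},
  {"offset": [90, -2, 0], "delta_rot": [0, 0, 0], "jaw": 1},
  {"offset": [136, -2.5, 20], "delta_rot": [0, 0, 0], "jaw": 1},
  {"offset": [136, -2.5, 60], "delta_rot": [0, 0, 0], "jaw": 1},
  {"offset": [136, -2.5, 100], "delta_rot": [0, 0, 0], "jaw": 1},
])

```text
time_s: 2.7
position: [0.5845, 0.0395, 0.2955]
ee_rot: [1.0, -0.001, 0.0, 0.0]
ft_force: [0.1, -0.2, -0.3]
finger_gap: 0.0852
```

Call:
send_rows([
  {"offset": [0, 0, 28], "delta_rot": [0, 0, 0], "jaw": 1},
  {"offset": [0, 0, 28], "delta_rot": [0, 0, 0], "jaw": 0.2},
  {"offset": [0, 0, 28], "delta_rot": [0, 0, 0], "jaw": 0.2},
  {"offset": [0, 0, 28], "delta_rot": [0, 0, 0], "jaw": 0.2},
  {"offset": [0, 0, 28], "delta_rot": [0, 0, 0], "jaw": 0.1},
], grip_force=40)

```text
time_s: 3.2
position: [0.5844, 0.0412, 0.2711]
ee_rot: [1.0, -0.0, 0.002, -0.0]
ft_force: [13.1, 25.5, 11.8]
finger_gap: 0.0282
```

Call:
send_rows([
  {"offset": [0, 0, 0], "delta_rot": [0, 0, 0], "jaw": 0.1},
  {"offset": [0, 0, 0], "delta_rot": [0, 0, 0], "jaw": 0.1},
  {"offset": [0, 0, 0], "delta_rot": [0, 0, 0], "jaw": 0.1},
])

```text
time_s: 3.5
position: [0.5848, 0.0416, 0.2712]
ee_rot: [1.0, 0.0, 0.002, -0.0]
ft_force: [2.7, 2.4, 6.4]
finger_gap: 0.0251
```

```bash
python3 - <<'E'
from h import *
st();d,p=wrist();save('w2',d['frame'])
E
```

```text
t 3.5 p [0.5848 0.0416 0.2712] yaw 0.03 F [2.7 2.4 6.4] gap 0.0251 j [-0.04  0.4   1.61  0.    1.13  1.53]
```

View pics/w2.png

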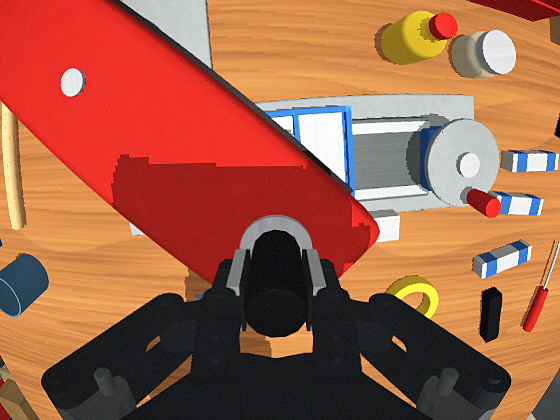

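```bash
python3 - <<'E'
from h import *
a0=np.radians(230.2);P=np.array([.5848,.0416]);C=P-.24*np.array([np.cos(a0),np.sin(a0)]);print(C)
for i in range(0,4):
    b=min(i*.4,1.46)
    base=C+.24*np.array([np.cos(a0-b),np.sin(a0-b)])
    print([ ( (lambda D:(round(D[0]*1000,1),round(-D[1]*1000,1)))(C+.24*np.array([np.cos(a0-s),np.sin(a0-s)])-base)) for s in np.minimum(b+.08*np.arange(1,6),1.46)])
E
```

```text
[0.73842633 0.22598805]
[(np.float64(-14.2), np.float64(-12.9)), (np.float64(-27.4), np.float64(-26.8)), (np.float64(-39.4), np.float64(-41.8)), (np.float64(-50.2), np.float64(-57.7)), (np.float64(-59.7), np.float64(-74.4))]
[(np.float64(-8.1), np.float64(-17.4)), (np.float64(-14.8), np.float64(-35.4)), (np.float64(-20.0), np.float64(-53.9)), (np.float64(-23.8), np.float64(-72.7)), (np.float64(-26.0), np.float64(-91.7))]
[(np.float64(-0.7), np.float64(-19.2)), (np.float64(0.1), np.float64(-38.4)), (np.float64(2.5), np.float64(-57.4)), (np.float64(6.4), np.float64(-76.2)), (np.float64(11.8), np.float64(-94.6))]
[(np.float64(6.8), np.float64(-17.9)), (np.float64(15.1), np.float64(-35.3)), (np.float64(24.7), np.float64(-51.9)), (np.float64(27.3), np.float64(-55.9)), (np.float64(27.3), np.float64(-55.9))]
```

Call:
send_rows([
  {"offset": [-14.2, -12.9, 0], "delta_rot": [0, 0, 0], "jaw": 0.1},
  {"offset": [-27.4, -26.8, 0], "delta_rot": [0, 0, 0], "jaw": 0.1},
  {"offset": [-39.4, -41.8, 0], "delta_rot": [0, 0, 0], "jaw": 0.1},
  {"offset": [-50.2, -57.7, 0], "delta_rot": [0, 0, 0], "jaw": 0.1},
  {"offset": [-59.7, -74.4, 0], "delta_rot": [0, 0, 0], "jaw": 0.1},
])

```text
time_s: 4.05
position: [0.523, 0.115, 0.271]
ee_rot: [1.0, -0.0, 0.0, 0.001]
ft_force: [-10.4, -12.3, 13.7]
finger_gap: 0.0247
```

Call:
send_rows([
  {"offset": [-8.1, -17.4, 0], "delta_rot": [0, 0, 0], "jaw": 0.1},
  {"offset": [-14.8, -35.4, 0], "delta_rot": [0, 0, 0], "jaw": 0.1},
  {"offset": [-20, -53.9, 0], "delta_rot": [0, 0, 0], "jaw": 0.1},
  {"offset": [-23.8, -72.7, 0], "delta_rot": [0, 0, 0], "jaw": 0.1},
  {"offset": [-26, -91.7, 0], "delta_rot": [0, 0, 0], "jaw": 0.1},
])

```text
time_s: 4.55
position: [0.497, 0.2074, 0.2707]
ee_rot: [1.0, -0.0, -0.0, 0.0]
ft_force: [-2.6, -4.9, 6.6]
finger_gap: 0.0252
```

Call:
send_rows([
  {"offset": [-0.7, -19.2, 0], "delta_rot": [0, 0, 0], "jaw": 0.1},
  {"offset": [0.1, -38.4, 0], "delta_rot": [0, 0, 0], "jaw": 0.1},
  {"offset": [2.5, -57.4, 0], "delta_rot": [0, 0, 0], "jaw": 0.1},
  {"offset": [6.4, -76.2, 0], "delta_rot": [0, 0, 0], "jaw": 0.1},
  {"offset": [11.8, -94.6, 0], "delta_rot": [0, 0, 0], "jaw": 0.1},
])

```text
time_s: 5.05
position: [0.5098, 0.3024, 0.2705]
ee_rot: [1.0, -0.0, 0.0, 0.0]
ft_force: [-11.1, 1.2, 8.4]
finger_gap: 0.0253
```

Call:
send_rows([
  {"offset": [6.8, -17.9, 0], "delta_rot": [0, 0, 0], "jaw": 0.1},
  {"offset": [15.1, -35.3, 0], "delta_rot": [0, 0, 0], "jaw": 0.1},
  {"offset": [24.7, -51.9, 0], "delta_rot": [0, 0, 0], "jaw": 0.1},
  {"offset": [27.3, -55.9, 0], "delta_rot": [0, 0, 0], "jaw": 0.1},
  {"offset": [27.3, -55.9, 0], "delta_rot": [0, 0, 0], "jaw": 0.1},
])

```text
time_s: 5.55
position: [0.5375, 0.3587, 0.2703]
ee_rot: [1.0, 0.0, 0.001, -0.0]
ft_force: [-2.1, -1.1, 6.3]
finger_gap: 0.0249
```

```bash
python3 - <<'E'
from h import *
st();d=snapshot('scene');save('s2',d['frame'])
E
```

```text
t 5.55 p [0.5375 0.3587 0.2703] yaw 0.01 F [-2.1 -1.1  6.3] gap 0.0249 j [0.49 0.49 1.45 0.   1.2  2.06]
```

View pics/s2.png

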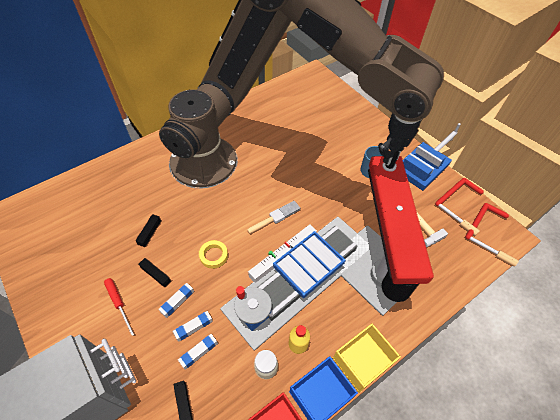

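The picture shows the arm swung well clear and the slide and tray open to view. I'll release the handle and go to the knob.

Call:
send_rows([
  {"offset": [0, 0, 0], "delta_rot": [0, 0, 0], "jaw": 0.6},
  {"offset": [0, 0, 0], "delta_rot": [0, 0, 0], "jaw": 1},
  {"offset": [0, 0, 0], "delta_rot": [0, 0, 0], "jaw": 1},
  {"offset": [0, 0, -40], "delta_rot": [0, 0, 0], "jaw": 1},
  {"offset": [0, 0, -85], "delta_rot": [0, 0, 0], "jaw": 1},
])

```text
time_s: 6.1
position: [0.5368, 0.3576, 0.3538]
ee_rot: [1.0, -0.0, -0.002, 0.001]
ft_force: [0.2, -0.2, 1.0]
finger_gap: 0.0857
```

Call:
send_rows([
  {"offset": [-14, 45, 0], "delta_rot": [0, 0, 0], "jaw": 1},
  {"offset": [-28, 92, 0], "delta_rot": [0, 0, 0], "jaw": 1},
  {"offset": [-42, 139, 0], "delta_rot": [0, 0, 0], "jaw": 1},
  {"offset": [-56, 186, 0], "delta_rot": [0, 0, 0], "jaw": 1},
  {"offset": [-60, 233, 0], "delta_rot": [0, 0, 0], "jaw": 1},
])

```text
time_s: 6.6
position: [0.4757, 0.1233, 0.3545]
ee_rot: [1.0, 0.0, 0.0, 0.0]
ft_force: [1.6, -0.4, 0.5]
finger_gap: 0.0854
```

Call:
send_rows([
  {"offset": [0, 46, 12], "delta_rot": [0, 0, 0], "jaw": 1},
  {"offset": [0, 93, 25], "delta_rot": [0, 0, 0], "jaw": 1},
  {"offset": [0, 140, 40], "delta_rot": [0, 0, 0], "jaw": 1},
  {"offset": [0, 187, 60], "delta_rot": [0, 0, 0], "jaw": 1},
  {"offset": [0, 234, 80], "delta_rot": [0, 0, 0], "jaw": 1},
])

```text
time_s: 7.1
position: [0.4769, -0.1091, 0.2747]
ee_rot: [1.0, 0.0, 0.001, 0.0]
ft_force: [1.5, 0.4, -0.6]
finger_gap: 0.0856
```

Call:
send_rows([
  {"offset": [0, 40, 0], "delta_rot": [0, 0, 0], "jaw": 1},
  {"offset": [0, 60, 0], "delta_rot": [0, 0, 0], "jaw": 1},
  {"offset": [0, 60, 0], "delta_rot": [0, 0, 0], "jaw": 1},
])

```text
time_s: 7.4
position: [0.4771, -0.1695, 0.2748]
ee_rot: [1.0, -0.002, -0.0, 0.0]
ft_force: [0.6, -0.1, 0.3]
finger_gap: 0.0855
```

```bash
python3 - <<'E'
from h import *
st();d,p=wrist();save('w3',cv2.resize(d['frame'],None,fx=1.4,fy=1.4,interpolation=cv2.INTER_CUBIC))
E
```

```text
t 7.4 p [ 0.4771 -0.1695  0.2748] yaw -0.18 F [ 0.6 -0.1  0.3] gap 0.0855 j [-0.47  0.28  1.79 -0.    1.08  1.1 ]
```

View pics/w3.png

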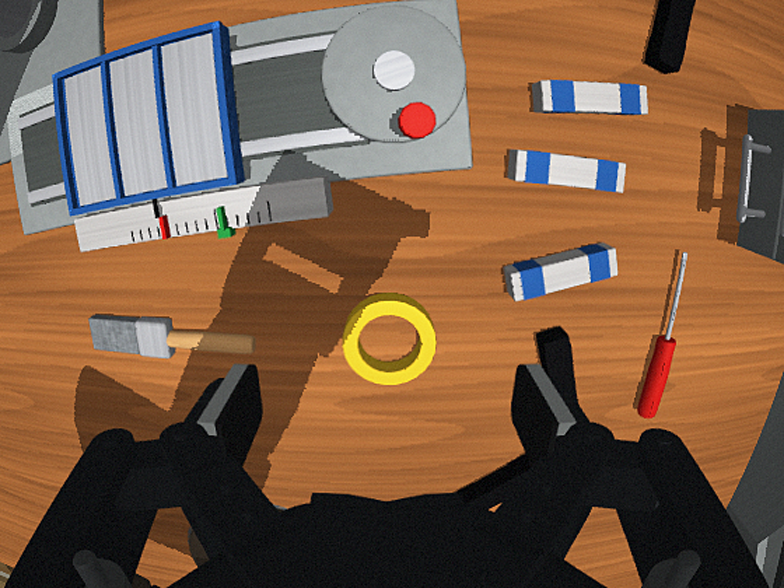

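```bash
cat >> h.py <<'E'
th=np.radians(5.2); EX=np.array([np.cos(th),np.sin(th)]);EY=np.array([-np.sin(th),np.cos(th)])
E
python3 - <<'E'
from h import *
d,p=wrist();f=d['frame'];h=cv2.cvtColor(f,cv2.COLOR_BGR2HSV)
m=cv2.inRange(h,(0,150,120),(8,255,255))|cv2.inRange(h,(172,150,120),(180,255,255)); 
for c in cv2.findContours(m,0,2)[0]:
    if cv2.contourArea(c)>20:
        (x,y),r=cv2.minEnclosingCircle(c);print('red',x,y,r,cv2.contourArea(c),'z138',onz(d,x,y,.138,p).round(4),'z50',onz(d,x,y,.05,p).round(4))
x,y=(394+.5)/1.4-.5,(70.5)/1.4-.5
print('hub',onz(d,x,y,.097,p),onz(d,x,y,.09,p))
print('disc',[onz(d,(u+.5)/1.4-.5,(v+.5)/1.4-.5,.09,p).round(4)[:2] for u,v in [(322,74),(465,74),(394,5),(396,142)]])
m=cv2.inRange(h,(50,100,60),(75,255,255))
for c in cv2.findContours(m,0,2)[0]:
    if cv2.contourArea(c)>20: print('green',cv2.boundingRect(c))
save('w3z',cv2.resize(f[120:185,40:240],None,fx=4,fy=4,interpolation=cv2.INTER_CUBIC))
E
```

```text
red 472.0 271.0 29.15485954284668 580.5 z138 [ 0.3841 -0.3908  0.138 ] z50 [ 0.3306 -0.4609  0.05  ]
red 117.5 162.0 8.139510154724121 30.0 z138 [ 0.5066 -0.0185  0.138 ] z50 [0.4917 0.0286 0.05  ]
red 299.5 85.5 12.980854988098145 477.5 z138 [ 0.5696 -0.1882  0.138 ] z50 [ 0.5744 -0.1946  0.05  ]
hub [ 0.60729679 -0.17358201  0.097     ] [ 0.60845895 -0.17370401  0.09      ]
disc [array([ 0.6066, -0.1228]), array([ 0.6069, -0.2241]), array([ 0.6581, -0.1739]), array([ 0.5561, -0.175 ])]
green (156, 147, 10, 23)
```

View pics/w3z.png

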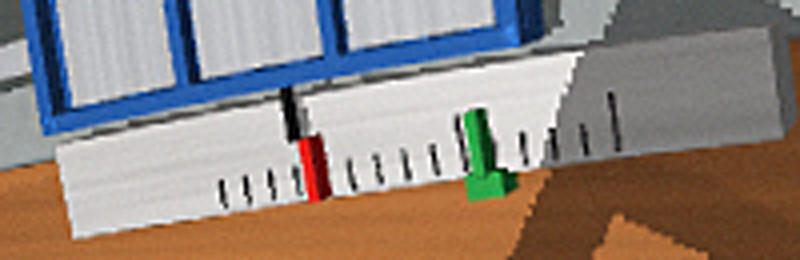

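Call:
send_rows([
  {"offset": [40, 8, 20], "delta_rot": [0, 0, 0], "jaw": 1},
  {"offset": [80, 16, 50], "delta_rot": [0, 0, 0], "jaw": 1},
  {"offset": [93, 18.5, 90], "delta_rot": [0, 0, 0], "jaw": 1},
  {"offset": [93, 18.5, 130], "delta_rot": [0, 0, 0], "jaw": 1},
  {"offset": [93, 18.5, 168], "delta_rot": [0, 0, 0], "jaw": 1},
])

```text
time_s: 8.0
position: [0.5705, -0.1839, 0.1054]
ee_rot: [1.0, 0.001, -0.0, -0.0]
ft_force: [0.7, -0.5, -0.4]
finger_gap: 0.0856
```

Call:
send_rows([
  {"offset": [0, 0, 0], "delta_rot": [0, 0, 0], "jaw": 0.2},
  {"offset": [0, 0, 0], "delta_rot": [0, 0, 0], "jaw": 0.1},
  {"offset": [0, 0, 0], "delta_rot": [0, 0, 0], "jaw": 0.1},
  {"offset": [0, 0, 0], "delta_rot": [0, 0, 0], "jaw": 0.1},
  {"offset": [0, 0, 0], "delta_rot": [0, 0, 0], "jaw": 0.1},
], grip_force=40)

```text
time_s: 8.5
position: [0.571, -0.1859, 0.1092]
ee_rot: [1.0, 0.0, 0.002, 0.001]
ft_force: [-2.1, 1.7, 7.6]
finger_gap: 0.0218
```

```bash
python3 - <<'E'
from h import *
st();d,p=wrist();save('w4',d['frame'])
E
```

```text
t 8.5 p [ 0.571  -0.1859  0.1092] yaw 0.01 F [-2.1  1.7  7.6] gap 0.0218 j [-0.42  0.6   1.74 -0.    0.8   1.15]
```

View pics/w4.png

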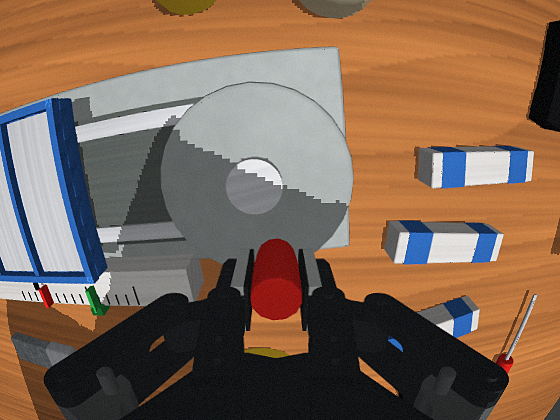

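```bash
cat >> h.py <<'E'
def circ(phi0,step,n=5,r=40):
    a0=np.radians(phi0); out=[]
    for i in range(1,n+1):
        a=np.radians(phi0+step*i); out.append((round(r*(np.cos(a)-np.cos(a0)),1),round(-r*(np.sin(a)-np.sin(a0)),1)))
    return out
E
python3 - <<'E'
from h import *
for p in (198.9,318.9,78.9): print(circ(p,24))
E
```

```text
[(np.float64(8.5), np.float64(14.3)), (np.float64(22.1), np.float64(23.8)), (np.float64(38.5), np.float64(27.0)), (np.float64(54.7), np.float64(23.3)), (np.float64(68.0), np.float64(13.3))]
[(np.float64(8.1), np.float64(-14.5)), (np.float64(9.6), np.float64(-31.1)), (np.float64(4.2), np.float64(-46.8)), (np.float64(-7.1), np.float64(-59.0)), (np.float64(-22.4), np.float64(-65.5))]
[(np.float64(-16.6), np.float64(0.3)), (np.float64(-31.7), np.float64(7.3)), (np.float64(-42.7), np.float64(19.8)), (np.float64(-47.5), np.float64(35.7)), (np.float64(-45.5), np.float64(52.2))]
```

Call:
send_rows([
  {"offset": [8.5, 14.3, 0], "delta_rot": [0, 0, 0], "jaw": 0.1},
  {"offset": [22.1, 23.8, 0], "delta_rot": [0, 0, 0], "jaw": 0.1},
  {"offset": [38.5, 27, 0], "delta_rot": [0, 0, 0], "jaw": 0.1},
  {"offset": [54.7, 23.3, 0], "delta_rot": [0, 0, 0], "jaw": 0.1},
  {"offset": [68, 13.3, 0], "delta_rot": [0, 0, 0], "jaw": 0.1},
])

```text
time_s: 9.05
position: [0.64, -0.2011, 0.1093]
ee_rot: [1.0, -0.001, 0.002, 0.002]
ft_force: [-3.6, -0.9, 6.8]
finger_gap: 0.0215
```

Call:
send_rows([
  {"offset": [8.1, -14.5, 0], "delta_rot": [0, 0, 0], "jaw": 0.1},
  {"offset": [9.6, -31.1, 0], "delta_rot": [0, 0, 0], "jaw": 0.1},
  {"offset": [4.2, -46.8, 0], "delta_rot": [0, 0, 0], "jaw": 0.1},
  {"offset": [-7.1, -59, 0], "delta_rot": [0, 0, 0], "jaw": 0.1},
  {"offset": [-22.4, -65.5, 0], "delta_rot": [0, 0, 0], "jaw": 0.1},
])

```text
time_s: 9.55
position: [0.6163, -0.1349, 0.1092]
ee_rot: [1.0, 0.001, 0.002, 0.002]
ft_force: [-1.0, -27.4, 4.6]
finger_gap: 0.0215
```

Call:
send_rows([
  {"offset": [-16.6, 0.3, 0], "delta_rot": [0, 0, 0], "jaw": 0.1},
  {"offset": [-31.7, 7.3, 0], "delta_rot": [0, 0, 0], "jaw": 0.1},
  {"offset": [-42.7, 19.8, 0], "delta_rot": [0, 0, 0], "jaw": 0.1},
  {"offset": [-47.5, 35.7, 0], "delta_rot": [0, 0, 0], "jaw": 0.1},
  {"offset": [-45.5, 52.2, 0], "delta_rot": [0, 0, 0], "jaw": 0.1},
])

```text
time_s: 10.05
position: [0.5707, -0.1862, 0.1092]
ee_rot: [1.0, -0.0, 0.002, 0.001]
ft_force: [7.8, 5.0, 6.2]
finger_gap: 0.0218
```

```bash
python3 - <<'E'
from h import *
st();d,p=wrist();save('w5',d['frame'])
E
```

```text
t 10.05 p [ 0.5707 -0.1862  0.1092] yaw -0.01 F [7.8 5.  6.2] gap 0.0218 j [-0.43  0.6   1.74  0.    0.8   1.14]
```

View pics/w5.png

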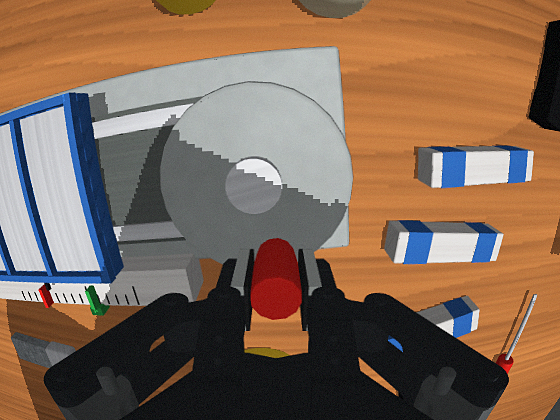

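The tray moved one screw pitch towards the wheel and the grip is intact. I'll crank two more turns.

Call:
send_rows([
  {"offset": [8.5, 14.3, 0], "delta_rot": [0, 0, 0], "jaw": 0.1},
  {"offset": [22.1, 23.8, 0], "delta_rot": [0, 0, 0], "jaw": 0.1},
  {"offset": [38.5, 27, 0], "delta_rot": [0, 0, 0], "jaw": 0.1},
  {"offset": [54.7, 23.3, 0], "delta_rot": [0, 0, 0], "jaw": 0.1},
  {"offset": [68, 13.3, 0], "delta_rot": [0, 0, 0], "jaw": 0.1},
])

```text
time_s: 10.6
position: [0.64, -0.2011, 0.1092]
ee_rot: [1.0, -0.001, 0.002, 0.002]
ft_force: [-3.6, 0.1, 7.6]
finger_gap: 0.0218
```

Call:
send_rows([
  {"offset": [8.1, -14.5, 0], "delta_rot": [0, 0, 0], "jaw": 0.1},
  {"offset": [9.6, -31.1, 0], "delta_rot": [0, 0, 0], "jaw": 0.1},
  {"offset": [4.2, -46.8, 0], "delta_rot": [0, 0, 0], "jaw": 0.1},
  {"offset": [-7.1, -59, 0], "delta_rot": [0, 0, 0], "jaw": 0.1},
  {"offset": [-22.4, -65.5, 0], "delta_rot": [0, 0, 0], "jaw": 0.1},
])

```text
time_s: 11.1
position: [0.6165, -0.135, 0.1092]
ee_rot: [1.0, 0.001, 0.002, 0.002]
ft_force: [-2.5, -26.6, 6.5]
finger_gap: 0.0215
```

Call:
send_rows([
  {"offset": [-16.6, 0.3, 0], "delta_rot": [0, 0, 0], "jaw": 0.1},
  {"offset": [-31.7, 7.3, 0], "delta_rot": [0, 0, 0], "jaw": 0.1},
  {"offset": [-42.7, 19.8, 0], "delta_rot": [0, 0, 0], "jaw": 0.1},
  {"offset": [-47.5, 35.7, 0], "delta_rot": [0, 0, 0], "jaw": 0.1},
  {"offset": [-45.5, 52.2, 0], "delta_rot": [0, 0, 0], "jaw": 0.1},
])

```text
time_s: 11.6
position: [0.5708, -0.1863, 0.1092]
ee_rot: [1.0, -0.0, 0.001, 0.0]
ft_force: [7.8, 5.3, 8.4]
finger_gap: 0.0218
```

Call:
send_rows([
  {"offset": [8.5, 14.3, 0], "delta_rot": [0, 0, 0], "jaw": 0.1},
  {"offset": [22.1, 23.8, 0], "delta_rot": [0, 0, 0], "jaw": 0.1},
  {"offset": [38.5, 27, 0], "delta_rot": [0, 0, 0], "jaw": 0.1},
  {"offset": [54.7, 23.3, 0], "delta_rot": [0, 0, 0], "jaw": 0.1},
  {"offset": [68, 13.3, 0], "delta_rot": [0, 0, 0], "jaw": 0.1},
])

```text
time_s: 12.1
position: [0.6401, -0.201, 0.1093]
ee_rot: [1.0, -0.001, 0.002, 0.001]
ft_force: [-4.1, 0.1, 8.9]
finger_gap: 0.0217
```

Call:
send_rows([
  {"offset": [8.1, -14.5, 0], "delta_rot": [0, 0, 0], "jaw": 0.1},
  {"offset": [9.6, -31.1, 0], "delta_rot": [0, 0, 0], "jaw": 0.1},
  {"offset": [4.2, -46.8, 0], "delta_rot": [0, 0, 0], "jaw": 0.1},
  {"offset": [-7.1, -59, 0], "delta_rot": [0, 0, 0], "jaw": 0.1},
  {"offset": [-22.4, -65.5, 0], "delta_rot": [0, 0, 0], "jaw": 0.1},
])

```text
time_s: 12.6
position: [0.6165, -0.135, 0.1092]
ee_rot: [1.0, 0.001, 0.002, 0.002]
ft_force: [-2.1, -27.1, 5.5]
finger_gap: 0.0215
```

Call:
send_rows([
  {"offset": [-16.6, 0.3, 0], "delta_rot": [0, 0, 0], "jaw": 0.1},
  {"offset": [-31.7, 7.3, 0], "delta_rot": [0, 0, 0], "jaw": 0.1},
  {"offset": [-42.7, 19.8, 0], "delta_rot": [0, 0, 0], "jaw": 0.1},
  {"offset": [-47.5, 35.7, 0], "delta_rot": [0, 0, 0], "jaw": 0.1},
  {"offset": [-45.5, 52.2, 0], "delta_rot": [0, 0, 0], "jaw": 0.1},
])

```text
time_s: 13.1
position: [0.5708, -0.1863, 0.1092]
ee_rot: [1.0, -0.0, 0.001, 0.0]
ft_force: [6.6, 4.5, 7.7]
finger_gap: 0.0215
```

```bash
python3 - <<'E'
from h import *
st();d,p=wrist();save('w6',d['frame']);f=d['frame']
save('w6z',cv2.resize(f[250:330,0:160],None,fx=5,fy=5,interpolation=cv2.INTER_CUBIC))
E
```

```text
t 13.1 p [ 0.5708 -0.1863  0.1092] yaw -0.01 F [6.6 4.5 7.7] gap 0.0215 j [-0.43  0.6   1.74  0.    0.8   1.15]
```

View pics/w6.png

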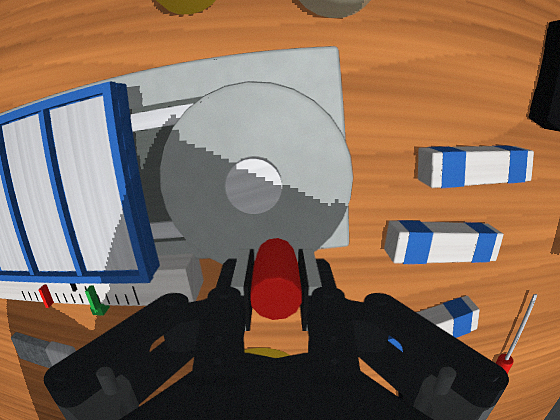

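View pics/w6z.png

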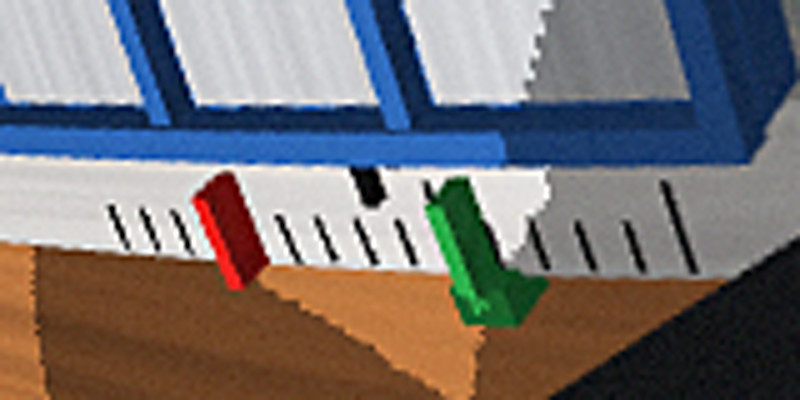

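```bash
python3 - <<'E'
from h import *
d,p=wrist()
A=lambda u,v:((u+.5)/5-.5,(v+.5)/5-.5+250)
X={}
for n,q,z in [("ptr",A(372,203),.045),("ptr",A(372,203),.047),("red",A(222,183),.05),("redb",A(257,275),.05),("grn",A(447,190),.05),("grnb",A(490,285),.05),("tick10",A(285,218),.04),("tick40",A(402,225),.04),("tick-60",A(535,225),.04),("tick80r",A(667,185),.04)]:
    x=onz(d,*q,z,p)[:2]; print(n,x.round(4),'my',(x@EY*1000).round(1))
E
```

```text
ptr [ 0.504  -0.0114] my -57.0
ptr [ 0.5053 -0.0131] my -58.9
red [0.5072 0.0204] my -25.7
redb [0.4874 0.0193] my -24.9
grn [ 0.512  -0.0333] my -79.6
grnb [ 0.4931 -0.0366] my -81.1
tick10 [0.4943 0.0164] my -28.5
tick40 [ 0.4964 -0.0128] my -57.7
tick-60 [ 0.4998 -0.0428] my -87.9
tick80r [ 0.5105 -0.0714] my -117.3
```

Call:
send_rows([
  {"offset": [0, 0, 0], "delta_rot": [0, 0, 0], "jaw": 1},
  {"offset": [0, 0, 0], "delta_rot": [0, 0, 0], "jaw": 1},
  {"offset": [0, 0, -10], "delta_rot": [0, 0, 0], "jaw": 1},
  {"offset": [0, 0, -50], "delta_rot": [0, 0, 0], "jaw": 1},
  {"offset": [-10, -20, -95], "delta_rot": [0, 0, 0], "jaw": 1},
])

```text
time_s: 13.7
position: [0.5607, -0.1665, 0.2024]
ee_rot: [1.0, -0.001, -0.001, -0.0]
ft_force: [-0.4, -0.4, 0.2]
finger_gap: 0.0856
```

Call:
send_rows([
  {"offset": [-35, -35, -10], "delta_rot": [0, 0, 0], "jaw": 1},
  {"offset": [-70, -70, -20], "delta_rot": [0, 0, 0], "jaw": 1},
  {"offset": [-105, -105, -30], "delta_rot": [0, 0, 0], "jaw": 1},
  {"offset": [-125, -140, -30], "delta_rot": [0, 0, 0], "jaw": 1},
  {"offset": [-125, -140, -30], "delta_rot": [0, 0, 0], "jaw": 1},
])

```text
time_s: 14.2
position: [0.4328, -0.0227, 0.233]
ee_rot: [1.0, 0.001, 0.0, -0.0]
ft_force: [-0.3, 0.4, -0.8]
finger_gap: 0.0855
```

Call:
send_rows([
  {"offset": [0, 0, 0], "delta_rot": [0, 0, 0], "jaw": 1},
  {"offset": [0, 0, 0], "delta_rot": [0, 0, 0], "jaw": 1},
])

```text
time_s: 14.4
position: [0.4362, -0.0261, 0.2321]
ee_rot: [1.0, 0.0, 0.0, 0.0]
ft_force: [-0.5, -0.5, -0.6]
finger_gap: 0.0851
```

```bash
python3 - <<'E'
from h import *
st();d,p=wrist();save('w7',d['frame']);f=d['frame']
E
```

```text
t 14.4 p [ 0.4362 -0.0261  0.2321] yaw 0.01 F [-0.5 -0.5 -0.6] gap 0.0851 j [-0.21  0.22  1.99 -0.    0.92  1.36]
```

View pics/w7.png

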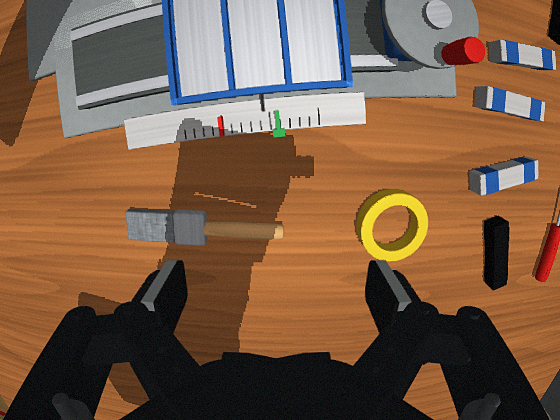

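```bash
python3 - <<'E'
from h import *
d,p=wrist();f=d['frame']
save('w7z',cv2.resize(f[80:150,180:340],None,fx=5,fy=5,interpolation=cv2.INTER_CUBIC))
E
```

```text
(no output)
```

View pics/w7z.png

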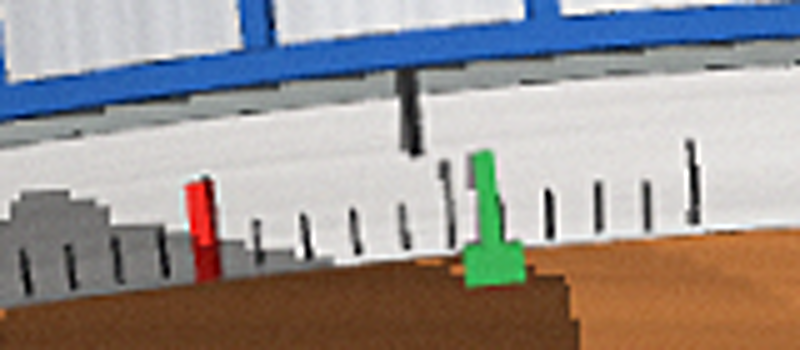

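```bash
python3 - <<'E'
from h import *
d,p=wrist()
A=lambda u,v:((u+.5)/5-.5+180,(v+.5)/5-.5+80)
X={}
for n,q,z in [("ptr tip",A(415,152),.045),("ptr root",A(406,75),.045),("red",A(197,182),.05),("redb",A(208,280),.05),("grn",A(483,153),.05),("grnb",A(495,245),.05),("tick10",A(259,262),.04),("tick50r",A(451,246),.04),("tick100b",A(694,222),.04),("tick100t",A(690,142),.04)]:
    x=onz(d,*q,z,p)[:2]; print(n,x.round(4),'mx',(x@EX*1000).round(1),'my',(x@EY*1000).round(1))
E
```

```text
ptr tip [ 0.5065 -0.0132] mx 503.2 my -59.1
ptr root [ 0.5221 -0.0115] mx 518.9 my -58.8
red [0.5014 0.0302] mx 502.1 my -15.4
redb [0.4815 0.0284] mx 482.1 my -15.3
grn [ 0.5063 -0.0268] mx 501.8 my -72.6
grnb [ 0.4879 -0.0292] mx 483.2 my -73.3
tick10 [0.4841 0.0193] mx 483.8 my -24.6
tick50r [ 0.4869 -0.0203] mx 483.1 my -64.3
tick100b [ 0.4923 -0.0701] mx 483.9 my -114.5
tick100t [ 0.5089 -0.0691] mx 500.5 my -114.9
```

Pointer stands 43.6 mm from red towards the wheel and green at 57.6 mm, so 14.0 mm (315°) remains. I'll regrip the knob.

Call:
send_rows([
  {"offset": [30, 36, 0], "delta_rot": [0, 0, 0], "jaw": 1},
  {"offset": [60, 72, 5], "delta_rot": [0, 0, 0], "jaw": 1},
  {"offset": [90, 108, 15], "delta_rot": [0, 0, 0], "jaw": 1},
  {"offset": [120, 144, 25], "delta_rot": [0, 0, 0], "jaw": 1},
  {"offset": [134.6, 160, 45], "delta_rot": [0, 0, 0], "jaw": 1},
])

```text
time_s: 15.05
position: [0.5725, -0.1896, 0.1863]
ee_rot: [1.0, -0.001, 0.001, 0.001]
ft_force: [-0.1, 1.5, -0.8]
finger_gap: 0.0853
```

Call:
send_rows([
  {"offset": [0, 0, 40], "delta_rot": [0, 0, 0], "jaw": 1},
  {"offset": [0, 0, 80], "delta_rot": [0, 0, 0], "jaw": 1},
  {"offset": [0, 0, 80], "delta_rot": [0, 0, 0], "jaw": 0.2},
  {"offset": [0, 0, 80], "delta_rot": [0, 0, 0], "jaw": 0.1},
  {"offset": [0, 0, 80], "delta_rot": [0, 0, 0], "jaw": 0.1},
])

```text
time_s: 15.55
position: [0.5711, -0.1862, 0.1087]
ee_rot: [1.0, -0.0, 0.001, 0.001]
ft_force: [0.2, 0.5, 0.1]
finger_gap: 0.0437
```

Call:
send_rows([
  {"offset": [0, 0, 0], "delta_rot": [0, 0, 0], "jaw": 0.1},
  {"offset": [0, 0, 0], "delta_rot": [0, 0, 0], "jaw": 0.1},
  {"offset": [0, 0, 0], "delta_rot": [0, 0, 0], "jaw": 0.1},
])

```text
time_s: 15.85
position: [0.5709, -0.186, 0.1089]
ee_rot: [1.0, 0.0, 0.002, 0.001]
ft_force: [-1.3, -0.7, 6.4]
finger_gap: 0.0215
```

```bash
python3 - <<'E'
from h import *
st();d,p=wrist();save('w8',d['frame'])
for a in (198.9,318.9,78.9): print(circ(a,24 if a!=78.9 else 18.75,5 if a!=78.9 else 4))
E
```

```text
t 15.85 p [ 0.5709 -0.186   0.1089] yaw 0.02 F [-1.3 -0.7  6.4] gap 0.0215 j [-0.42  0.6   1.74 -0.    0.8   1.15]
[(np.float64(8.5), np.float64(14.3)), (np.float64(22.1), np.float64(23.8)), (np.float64(38.5), np.float64(27.0)), (np.float64(54.7), np.float64(23.3)), (np.float64(68.0), np.float64(13.3))]
[(np.float64(8.1), np.float64(-14.5)), (np.float64(9.6), np.float64(-31.1)), (np.float64(4.2), np.float64(-46.8)), (np.float64(-7.1), np.float64(-59.0)), (np.float64(-22.4), np.float64(-65.5))]
[(np.float64(-13.0), np.float64(-0.4)), (np.float64(-25.5), np.float64(3.4)), (np.float64(-36.1), np.float64(11.0)), (np.float64(-43.6), np.float64(21.7))]
```

View pics/w8.png

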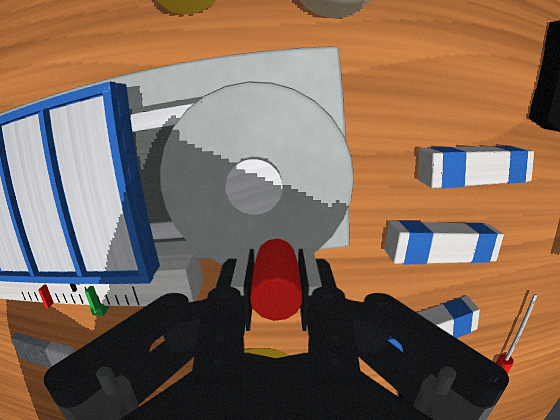

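Call:
send_rows([
  {"offset": [8.5, 14.3, 0], "delta_rot": [0, 0, 0], "jaw": 0.1},
  {"offset": [22.1, 23.8, 0], "delta_rot": [0, 0, 0], "jaw": 0.1},
  {"offset": [38.5, 27, 0], "delta_rot": [0, 0, 0], "jaw": 0.1},
  {"offset": [54.7, 23.3, 0], "delta_rot": [0, 0, 0], "jaw": 0.1},
  {"offset": [68, 13.3, 0], "delta_rot": [0, 0, 0], "jaw": 0.1},
])

```text
time_s: 16.4
position: [0.6399, -0.2011, 0.1089]
ee_rot: [1.0, -0.001, 0.002, 0.002]
ft_force: [-2.4, -0.8, 6.5]
finger_gap: 0.0213
```

Call:
send_rows([
  {"offset": [8.1, -14.5, 0], "delta_rot": [0, 0, 0], "jaw": 0.1},
  {"offset": [9.6, -31.1, 0], "delta_rot": [0, 0, 0], "jaw": 0.1},
  {"offset": [4.2, -46.8, 0], "delta_rot": [0, 0, 0], "jaw": 0.1},
  {"offset": [-7.1, -59, 0], "delta_rot": [0, 0, 0], "jaw": 0.1},
  {"offset": [-22.4, -65.5, 0], "delta_rot": [0, 0, 0], "jaw": 0.1},
])

```text
time_s: 16.9
position: [0.6161, -0.1349, 0.1089]
ee_rot: [1.0, 0.001, 0.002, 0.002]
ft_force: [-2.1, -28.7, 3.3]
finger_gap: 0.0216
```

Call:
send_rows([
  {"offset": [-13, -0.4, 0], "delta_rot": [0, 0, 0], "jaw": 0.1},
  {"offset": [-25.5, 3.4, 0], "delta_rot": [0, 0, 0], "jaw": 0.1},
  {"offset": [-36.1, 11, 0], "delta_rot": [0, 0, 0], "jaw": 0.1},
  {"offset": [-43.6, 21.7, 0], "delta_rot": [0, 0, 0], "jaw": 0.1},
  {"offset": [-43.6, 21.7, 0], "delta_rot": [0, 0, 0], "jaw": 0.1},
])

```text
time_s: 17.4
position: [0.5735, -0.157, 0.1089]
ee_rot: [1.0, -0.0, 0.003, 0.001]
ft_force: [5.5, -4.2, 3.2]
finger_gap: 0.0218
```

Call:
send_rows([
  {"offset": [0, 0, 0], "delta_rot": [0, 0, 0], "jaw": 1},
  {"offset": [0, 0, 0], "delta_rot": [0, 0, 0], "jaw": 1},
  {"offset": [0, 0, -10], "delta_rot": [0, 0, 0], "jaw": 1},
  {"offset": [0, 0, -50], "delta_rot": [0, 0, 0], "jaw": 1},
  {"offset": [-10, -10, -95], "delta_rot": [0, 0, 0], "jaw": 1},
])

```text
time_s: 17.9
position: [0.5622, -0.1453, 0.2025]
ee_rot: [1.0, -0.0, -0.001, -0.0]
ft_force: [0.0, 0.9, 0.2]
finger_gap: 0.0853
```

Call:
send_rows([
  {"offset": [-30, -25, -10], "delta_rot": [0, 0, 0], "jaw": 1},
  {"offset": [-65, -50, -20], "delta_rot": [0, 0, 0], "jaw": 1},
  {"offset": [-100, -75, -30], "delta_rot": [0, 0, 0], "jaw": 1},
  {"offset": [-130, -100, -30], "delta_rot": [0, 0, 0], "jaw": 1},
  {"offset": [-130, -100, -30], "delta_rot": [0, 0, 0], "jaw": 1},
])

```text
time_s: 18.4
position: [0.4288, -0.0428, 0.2329]
ee_rot: [1.0, 0.001, -0.0, -0.0]
ft_force: [0.0, -0.3, 0.3]
finger_gap: 0.0855
```

Call:
send_rows([
  {"offset": [0, 0, 0], "delta_rot": [0, 0, 0], "jaw": 1},
  {"offset": [0, 0, 0], "delta_rot": [0, 0, 0], "jaw": 1},
])

```text
time_s: 18.6
position: [0.4329, -0.0455, 0.2322]
ee_rot: [1.0, 0.0, 0.0, 0.0]
ft_force: [0.8, -0.9, -0.1]
finger_gap: 0.0854
```

```bash
python3 - <<'E'
from h import *
st();d,p=wrist();save('w9',d['frame']);f=d['frame']
E
```

```text
t 18.6 p [ 0.4329 -0.0455  0.2322] yaw 0.01 F [ 0.8 -0.9 -0.1] gap 0.0854 j [-0.26  0.22  2.   -0.    0.92  1.31]
```

View pics/w9.png

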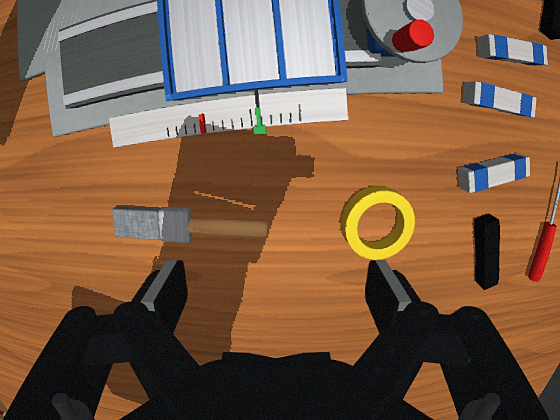

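```bash
python3 - <<'E'
from h import *
d,p=wrist();f=d['frame']
save('w9z',cv2.resize(f[80:140,190:310],None,fx=6,fy=6,interpolation=cv2.INTER_CUBIC))
h=cv2.cvtColor(f,cv2.COLOR_BGR2HSV)
m=(cv2.inRange(h,(0,0,150),(180,60,255))|cv2.inRange(h,(100,120,60),(120,255,255)))
E
```

```text
(no output)
```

View pics/w9z.png

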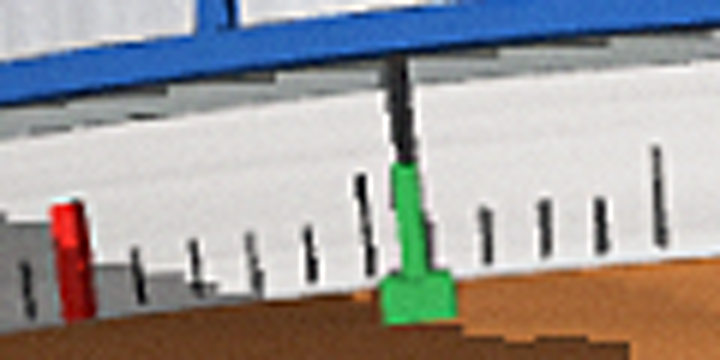

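Pointer is right in line with the green tab. Next I'll fix the tray centre from w3 and move over the blanks.

```bash
python3 - <<'E'
from h import *
d,_=wrist(); T=dict(d); p=(np.array([.4771,-.1695,.2748]),Rot.from_euler('z',-.18,degrees=True)*Rot.from_rotvec([np.pi,0,0]));p=(p[0],p[1].as_quat())
c=[onz(d,(u+.5)/1.4-.5,(v+.5)/1.4-.5,.068,p)[:2] for u,v in [(55,75),(220,23),(243,183),(72,214)]]
print(np.round(c,4)); o=np.mean(c,0);print('tray then',o,'sizes',[np.linalg.norm(c[i]-c[(i+1)%4]).round(4) for i in range(4)],'now',o-.0607*EY)
print(rel([.53,-.42,.30],90))
E
```

```text
[[ 0.6444  0.1312]
 [ 0.66   -0.0391]
 [ 0.5279 -0.0565]
 [ 0.5125  0.1192]]
tray then [0.58618533 0.03869663] sizes [np.float64(0.171), np.float64(0.1333), np.float64(0.1764), np.float64(0.1325)] now [ 0.59168673 -0.02175355]
(array([ 97.5, 374.3, -68.5]), array([-2.000e-02,  2.000e-02, -9.003e+01]))
```

Call:
send_rows([
  {"offset": [20, 45, -15], "delta_rot": [0, 0, -8.5], "jaw": 1},
  {"offset": [40, 90, -30], "delta_rot": [0, 0, -17], "jaw": 1},
  {"offset": [60, 135, -45], "delta_rot": [0, 0, -25.5], "jaw": 1},
  {"offset": [80, 180, -60], "delta_rot": [0, 0, -34], "jaw": 1},
  {"offset": [97, 225, -68], "delta_rot": [0, 0, -42.5], "jaw": 1},
])

```text
time_s: 19.25
position: [0.5274, -0.2659, 0.2992]
ee_rot: [0.931, 0.365, 0.0, 0.0]
ft_force: [-0.1, 0.8, 0.5]
finger_gap: 0.0855
```

```bash
python3 - <<'E'
from h import *
st();print(rel([.53,-.42,.30],90))
E
```

```text
t 19.25 p [ 0.5274 -0.2659  0.2992] yaw 42.75 F [-0.1  0.8  0.5] gap 0.0855 j [-0.58  0.38  1.55  0.    1.21  0.25]
(array([-102.7,  114.9,   -0.8]), array([ 4.000e-02,  0.000e+00, -4.725e+01]))
```

Call:
send_rows([
  {"offset": [-20, 23, 0], "delta_rot": [0, 0, -8.5], "jaw": 0.6},
  {"offset": [-41, 46, 0], "delta_rot": [0, 0, -17], "jaw": 0.6},
  {"offset": [-61, 69, 0], "delta_rot": [0, 0, -25.5], "jaw": 0.6},
  {"offset": [-82, 92, 0], "delta_rot": [0, 0, -34], "jaw": 0.6},
  {"offset": [-103, 115, 0], "delta_rot": [0, 0, -42.5], "jaw": 0.6},
])

```text
time_s: 19.75
position: [0.528, -0.4198, 0.2977]
ee_rot: [0.736, 0.677, -0.0, -0.001]
ft_force: [-0.3, 0.4, 0.4]
finger_gap: 0.0514
```

Call:
send_rows([
  {"offset": [0, 0, 0], "delta_rot": [0, 0, -4.5], "jaw": 0.6},
  {"offset": [0, 0, 0], "delta_rot": [0, 0, -4.5], "jaw": 0.6},
  {"offset": [0, 0, 0], "delta_rot": [0, 0, -4.5], "jaw": 0.6},
])

```text
time_s: 20.05
position: [0.5281, -0.4179, 0.2979]
ee_rot: [0.712, 0.703, -0.0, -0.0]
ft_force: [0.9, 0.8, -0.2]
finger_gap: 0.0513
```

```bash
python3 - <<'E'
from h import *
st();d,p=wrist();save('w10',d['frame'])
E
```

```text
t 20.05 p [ 0.5281 -0.4179  0.2979] yaw 89.27 F [ 0.9  0.8 -0.2] gap 0.0513 j [-0.77  0.51  1.34 -0.    1.29 -0.75]
```

View pics/w10.png

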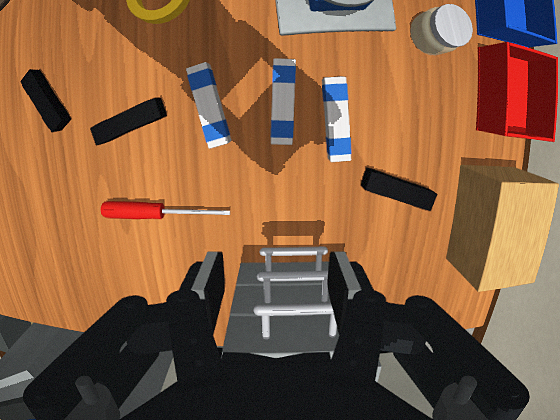

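The blanks show at about (208,105), (283,101) and (338,119), with black look-alikes to either side. I'll measure them by their blue bands.

```bash
cat >> h.py <<'E'
def blanks(d,p,roi,show=None,zt=.028):
    f=d['frame'];h=cv2.cvtColor(f,cv2.COLOR_BGR2HSV)
    x0,y0,x1,y1=roi
    m=cv2.inRange(h,(100,110,50),(122,255,255)); k=np.zeros_like(m);k[y0:y1,x0:x1]=255; m&=k
    B=[]
    for c in cv2.findContours(m,0,2)[0]:
        if cv2.contourArea(c)<40: continue
        M=cv2.moments(c);u,v=M['m10']/M['m00'],M['m01']/M['m00']
        X=onz(d,u,v,zt,p); B.append((X[:2],cv2.contourArea(c),(round(u),round(v))))
    for b in B: print('band',b[0].round(4),b[1],b[2])
    for i in range(len(B)):
        for j in range(i):
            v=B[i][0]-B[j][0];L=np.linalg.norm(v)
            if .05<L<.095:
                a=np.degrees(np.arctan2(v[1],v[0]))%180
                print('pair',((B[i][0]+B[j][0])/2).round(4),'L',L.round(4),'ang',a.round(1))
E
python3 - <<'E'
from h import *
d,p=wrist(); blanks(d,p,(170,50,370,175))
save('w10z',cv2.resize(d['frame'][50:175,170:370],None,fx=4,fy=4,interpolation=cv2.INTER_CUBIC))
t=snapshot('top');save('t3',t['frame'][140:260,330:420].repeat(6,0).repeat(6,1))
E
```

```text
band [ 0.6083 -0.3946] 343.0 (338, 146)
band [ 0.5354 -0.3723] 336.5 (282, 129)
band [ 0.4509 -0.3723] 365.0 (215, 130)
band [ 0.6027 -0.325 ] 368.5 (335, 92)
band [ 0.4342 -0.3047] 368.0 (201, 79)
band [ 0.5387 -0.3023] 334.0 (284, 74)
pair [ 0.5719 -0.3834] L 0.0762 ang 163.0
pair [ 0.4932 -0.3723] L 0.0845 ang 180.0
pair [ 0.6055 -0.3598] L 0.0698 ang 94.7
pair [ 0.569  -0.3486] L 0.0822 ang 35.2
pair [ 0.4426 -0.3385] L 0.0697 ang 103.9
pair [ 0.5371 -0.3373] L 0.0701 ang 87.3
pair [ 0.5707 -0.3136] L 0.0679 ang 160.5
```

View pics/w10z.png

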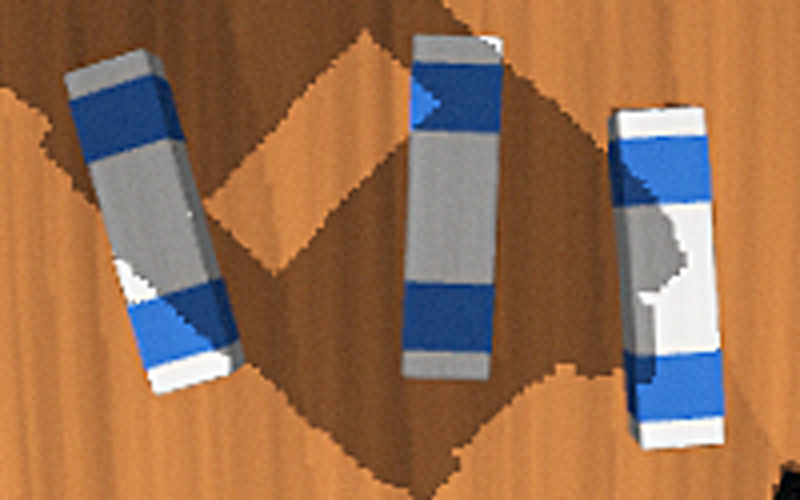

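```bash
python3 - <<'E'
from h import *
print(rel([.6065,-.360,.12],94.7))
E
```

```text
(array([ 58.3,  77.5, 178.6]), array([ 0.  ,  0.  , -5.33]))
```

Call:
send_rows([
  {"offset": [25, 35, 10], "delta_rot": [0, 0, -2.5], "jaw": 0.6},
  {"offset": [50, 68, 40], "delta_rot": [0, 0, -5.3], "jaw": 0.6},
  {"offset": [58.3, 77.5, 85], "delta_rot": [0, 0, -5.3], "jaw": 0.6},
  {"offset": [58.3, 77.5, 130], "delta_rot": [0, 0, -5.3], "jaw": 0.6},
  {"offset": [58.3, 77.5, 178], "delta_rot": [0, 0, -5.3], "jaw": 0.6},
])

```text
time_s: 20.7
position: [0.607, -0.3593, 0.1195]
ee_rot: [0.677, 0.736, 0.0, 0.001]
ft_force: [1.4, -1.0, 0.5]
finger_gap: 0.0514
```

Call:
send_rows([
  {"offset": [0, 0, 0], "delta_rot": [0, 0, 0], "jaw": 0.6},
  {"offset": [0, 0, 0], "delta_rot": [0, 0, 0], "jaw": 0.6},
])

```text
time_s: 20.9
position: [0.6066, -0.3604, 0.1214]
ee_rot: [0.677, 0.736, -0.0, -0.0]
ft_force: [0.6, -0.6, 0.3]
finger_gap: 0.0512
```

```bash
python3 - <<'E'
from h import *
st();d,p=wrist();save('w11',d['frame']);print(rel([.6065,-.360,.007],94.7)); blanks(d,p,(150,20,420,330))
E
```

```text
t 20.9 p [ 0.6066 -0.3604  0.1214] yaw 94.71 F [ 0.6 -0.6  0.3] gap 0.0512 j [-0.63  0.71  1.44 -0.    0.98 -0.71]
(array([  1.2,  -0.9, 116. ]), array([0.13, 0.11, 0.01]))
band [ 0.6105 -0.3942] 799.5 (278, 247)
band [ 0.538  -0.3714] 967.5 (189, 213)
band [ 0.6048 -0.3248] 1030.0 (278, 161)
band [ 0.5413 -0.3022] 1178.5 (194, 125)
pair [ 0.5742 -0.3828] L 0.076 ang 162.6
pair [ 0.6076 -0.3595] L 0.0696 ang 94.7
pair [ 0.5714 -0.3481] L 0.0814 ang 34.9
pair [ 0.5396 -0.3368] L 0.0693 ang 87.3
pair [ 0.573  -0.3135] L 0.0674 ang 160.4
```

View pics/w11.png

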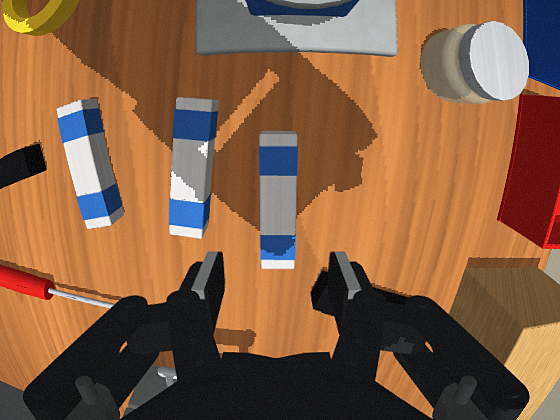

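```bash
python3 - <<'E'
from h import *
d,_=wrist();p=(np.array([.5281,-.4179,.2979]),(Rot.from_euler('z',89.27,degrees=True)*Rot.from_rotvec([np.pi,0,0])).as_quat())
for q in [(362,190),(370,167),(437,190)]: print(onz(d,*q,.02,p))
E
```

```text
[ 0.64530672 -0.45591723  0.02      ]
[ 0.65486516 -0.42366681  0.02      ]
[ 0.76239388 -0.45612623  0.02      ]
```

Call:
send_rows([
  {"offset": [1, -0.5, 40], "delta_rot": [0, 0, 0], "jaw": 0.6},
  {"offset": [1, -0.5, 80], "delta_rot": [0, 0, 0], "jaw": 0.6},
  {"offset": [1, -0.5, 105], "delta_rot": [0, 0, 0], "jaw": 0.6},
  {"offset": [1, -0.5, 114], "delta_rot": [0, 0, 0], "jaw": 0.6},
  {"offset": [1, -0.5, 114], "delta_rot": [0, 0, 0], "jaw": 0.2},
], grip_force=60)

```text
time_s: 21.5
position: [0.6061, -0.3599, 0.0076]
ee_rot: [0.677, 0.736, 0.0, 0.001]
ft_force: [-0.3, 0.5, -0.5]
finger_gap: 0.0379
```

Call:
send_rows([
  {"offset": [0, 0, 0], "delta_rot": [0, 0, 0], "jaw": 0.15},
  {"offset": [0, 0, 0], "delta_rot": [0, 0, 0], "jaw": 0.15},
  {"offset": [0, 0, 0], "delta_rot": [0, 0, 0], "jaw": 0.15},
  {"offset": [0, 0, 0], "delta_rot": [0, 0, 0], "jaw": 0.15},
])

```text
time_s: 21.9
position: [0.6067, -0.3602, 0.009]
ee_rot: [0.677, 0.736, 0.0, 0.002]
ft_force: [-0.0, 0.3, 6.9]
finger_gap: 0.0263
```

```bash
python3 - <<'E'
from h import *
st();d,p=wrist();save('w12',d['frame'])
E
```

```text
t 21.9 p [ 0.6067 -0.3602  0.009 ] yaw 94.73 F [-0.   0.3  6.9] gap 0.0263 j [-0.63  0.85  1.5  -0.    0.78 -0.71]
```

View pics/w12.png

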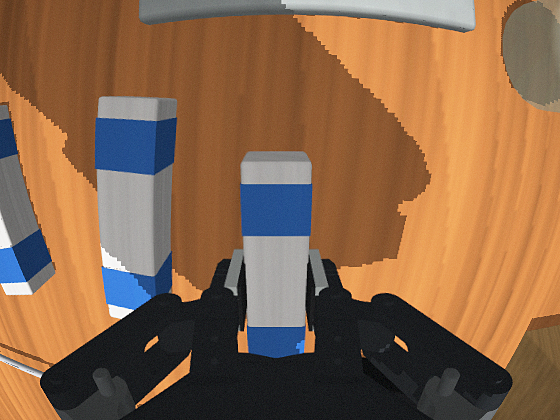

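Call:
send_rows([
  {"offset": [0, 0, -30], "delta_rot": [0, 0, 0], "jaw": 0.15},
  {"offset": [0, 0, -75], "delta_rot": [0, 0, 0], "jaw": 0.15},
  {"offset": [0, 0, -120], "delta_rot": [0, 0, 0], "jaw": 0.15},
  {"offset": [0, 0, -165], "delta_rot": [0, 0, 8.5], "jaw": 0.15},
  {"offset": [0, 0, -210], "delta_rot": [0, 0, 17], "jaw": 0.15},
])

```text
time_s: 22.45
position: [0.6054, -0.3592, 0.2195]
ee_rot: [0.78, 0.625, 0.0, 0.001]
ft_force: [0.7, -0.6, -1.1]
finger_gap: 0.0264
```

```bash
python3 - <<'E'
from h import *
st();print(rel([.49,-.10,.28],5.2))
E
```

```text
t 22.45 p [ 0.6054 -0.3592  0.2195] yaw 77.39 F [ 0.7 -0.6 -1.1] gap 0.0264 j [-0.63  0.62  1.36 -0.    1.17 -0.41]
(array([ 227.8, -169.1,  -60.8]), array([ 8.000e-02, -1.000e-02,  7.219e+01]))
```

Call:
send_rows([
  {"offset": [25, -19, -10], "delta_rot": [0, 0, 8.5], "jaw": 0.15},
  {"offset": [50, -38, -20], "delta_rot": [0, 0, 17], "jaw": 0.15},
  {"offset": [75, -57, -30], "delta_rot": [0, 0, 25.5], "jaw": 0.15},
  {"offset": [101, -76, -40], "delta_rot": [0, 0, 34], "jaw": 0.15},
  {"offset": [128, -95, -50], "delta_rot": [0, 0, 42.5], "jaw": 0.15},
])

```text
time_s: 22.95
position: [0.5392, -0.213, 0.2678]
ee_rot: [0.954, 0.3, 0.0, 0.001]
ft_force: [0.7, 0.0, -0.9]
finger_gap: 0.027
```

```bash
python3 - <<'E'
from h import *
st();print(rel([.49,-.10,.28],5.2))
E
```

```text
t 22.95 p [ 0.5392 -0.213   0.2678] yaw 34.86 F [ 0.7  0.  -0.9] gap 0.027 j [-0.49  0.39  1.63 -0.    1.12  0.47]
(array([  24.3, -120.9,  -12.3]), array([ 0.06, -0.05, 29.66]))
```

Call:
send_rows([
  {"offset": [6, -30, -3], "delta_rot": [0, 0, 7.5], "jaw": 0.15},
  {"offset": [12, -60, -6], "delta_rot": [0, 0, 15], "jaw": 0.15},
  {"offset": [18, -90, -9], "delta_rot": [0, 0, 22.5], "jaw": 0.15},
  {"offset": [24.3, -121, -12], "delta_rot": [0, 0, 29.7], "jaw": 0.15},
  {"offset": [24.3, -121, -12], "delta_rot": [0, 0, 29.7], "jaw": 0.15},
])

```text
time_s: 23.45
position: [0.4886, -0.0987, 0.28]
ee_rot: [0.999, 0.047, 0.001, 0.0]
ft_force: [-0.1, 0.4, -1.5]
finger_gap: 0.0265
```

```bash
python3 - <<'E'
from h import *
st();d,p=wrist();save('w13',cv2.resize(d['frame'],None,fx=1.4,fy=1.4,interpolation=cv2.INTER_CUBIC))
E
```

```text
t 23.45 p [ 0.4886 -0.0987  0.28  ] yaw 5.38 F [-0.1  0.4 -1.5] gap 0.0265 j [-0.33  0.26  1.8   0.    1.09  1.14]
```

View pics/w13.png

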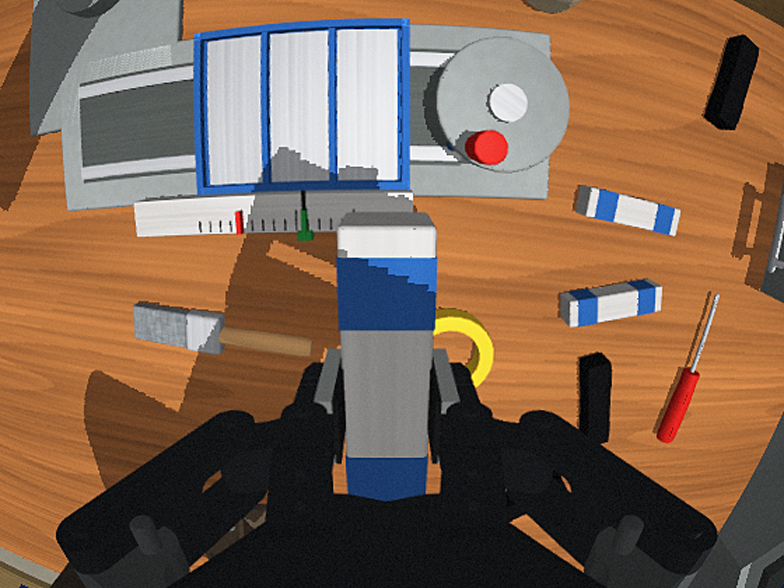

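```bash
python3 - <<'E'
from h import *
d,p=wrist()
g=lambda u,v,z:onz(d,(u+.5)/1.4-.5,(v+.5)/1.4-.5,z,p)[:2]
c=[g(u,v,.068) for u,v in [(194,37),(410,19),(409,189),(199,194)]]
o=np.mean(c,0);print(np.round(c,4),o.round(4),[np.linalg.norm(c[i]-c[(i+1)%4]).round(4) for i in range(4)], np.degrees(np.arctan2(c[0][0]-c[1][0],-(c[0][1]-c[1][1]))).round(2),np.degrees(np.arctan2(c[3][0]-c[2][0],-(c[3][1]-c[2][1]))).round(2))
r1=[g(266,31,.067),g(268,190,.067)];r2=[g(332,27,.067),g(335,187,.067)]
print('ribs',np.round(r1,4),np.round(r2,4),'my',[x@EY*1000 for x in (r1[0],r1[1],r2[0],r2[1],o)])
# blank end in hand: near end top edge
e=[g(337,226,.28+.019),g(437,226,.28+.019)];print('held far end',np.round(e,4), ((e[0]+e[1])/2-p[0][:2])@EX)
E
```

```text
[[ 0.649   0.0721]
 [ 0.669  -0.1008]
 [ 0.5342 -0.1136]
 [ 0.5177  0.0575]] [ 0.5925 -0.0212] [np.float64(0.174), np.float64(0.1354), np.float64(0.1718), np.float64(0.1322)] -173.4 -174.48
ribs [[ 0.6527  0.0106]
 [ 0.524  -0.0021]] [[ 0.6575 -0.0416]
 [ 0.5303 -0.0559]] my [np.float64(-48.60378554248043), np.float64(-49.60241559681137), np.float64(-101.06549380426813), np.float64(-103.72505960756972), np.float64(-74.80354272133168)]
held far end [[ 0.5427 -0.0809]
 [ 0.5454 -0.1085]] 0.0547826732010811
```

```bash
python3 - <<'E'
from h import *
print(rel([.5871,.0323,.14],5.2))
E
```

```text
(array([ 109.4, -123.2,  139.6]), array([ 0.06, -0.11,  0.46]))
```

Call:
send_rows([
  {"offset": [35, -40, 10], "delta_rot": [0, 0, 0.2], "jaw": 0.15},
  {"offset": [70, -80, 30], "delta_rot": [0, 0, 0.2], "jaw": 0.15},
  {"offset": [105, -118, 60], "delta_rot": [0, 0, 0.3], "jaw": 0.15},
  {"offset": [109.4, -123.2, 100], "delta_rot": [0, 0, 0.3], "jaw": 0.15},
  {"offset": [109.4, -123.2, 139], "delta_rot": [0, 0, 0.3], "jaw": 0.15},
])

```text
time_s: 24.05
position: [0.5891, 0.0332, 0.1381]
ee_rot: [0.999, 0.047, 0.001, 0.0]
ft_force: [0.6, -0.5, -2.0]
finger_gap: 0.0268
```

Call:
send_rows([
  {"offset": [0, 0, 0], "delta_rot": [0, 0, 0], "jaw": 0.15},
  {"offset": [0, 0, 0], "delta_rot": [0, 0, 0], "jaw": 0.15},
])

```text
time_s: 24.25
position: [0.5876, 0.0311, 0.14]
ee_rot: [0.999, 0.046, -0.0, 0.0]
ft_force: [0.5, -0.3, 0.2]
finger_gap: 0.0268
```

```bash
python3 - <<'E'
from h import *
st();d,p=wrist();save('w14',d['frame']);print(rel([.5871,.0323,.0715],5.2))
E
```

```text
t 24.25 p [0.5876 0.0311 0.14  ] yaw 5.23 F [ 0.5 -0.3  0.2] gap 0.0268 j [-0.06  0.54  1.75 -0.    0.85  1.42]
(array([-1. , -1.5, 69.7]), array([ 0.03, -0.11,  0.01]))
```

View pics/w14.png

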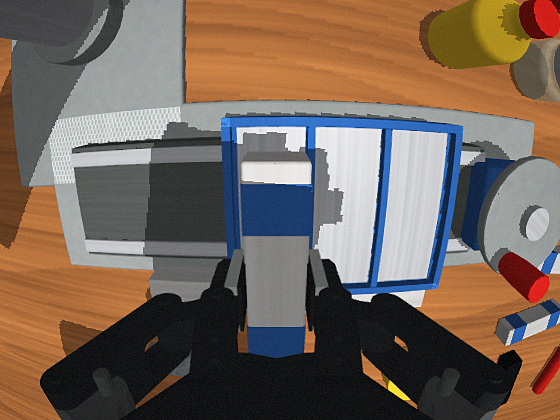

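Call:
send_rows([
  {"offset": [-0.5, -1, 25], "delta_rot": [0, 0, 0], "jaw": 0.15},
  {"offset": [-0.5, -1, 45], "delta_rot": [0, 0, 0], "jaw": 0.15},
  {"offset": [-0.5, -1, 58], "delta_rot": [0, 0, 0], "jaw": 0.15},
  {"offset": [-0.5, -1, 64], "delta_rot": [0, 0, 0], "jaw": 0.15},
  {"offset": [-0.5, -1, 67], "delta_rot": [0, 0, 0], "jaw": 0.15},
])

```text
time_s: 24.8
position: [0.5871, 0.0324, 0.0733]
ee_rot: [0.999, 0.045, 0.001, 0.0]
ft_force: [-0.3, 0.3, -1.1]
finger_gap: 0.027
```

Call:
send_rows([
  {"offset": [0, 0, 0.5], "delta_rot": [0, 0, 0], "jaw": 0.15},
  {"offset": [0, 0, 1], "delta_rot": [0, 0, 0], "jaw": 0.15},
])

```text
time_s: 25.0
position: [0.5869, 0.0327, 0.0722]
ee_rot: [0.999, 0.046, 0.001, 0.0]
ft_force: [0.4, -0.6, -1.5]
finger_gap: 0.0265
```

Call:
send_rows([
  {"offset": [0, 0, 1], "delta_rot": [0, 0, 0], "jaw": 0.15},
  {"offset": [0, 0, 1.5], "delta_rot": [0, 0, 0], "jaw": 0.15},
])

```text
time_s: 25.2
position: [0.5867, 0.0328, 0.0702]
ee_rot: [0.999, 0.046, 0.0, 0.0]
ft_force: [-0.0, 0.1, -1.8]
finger_gap: 0.0267
```

Call:
send_rows([
  {"offset": [0, 0, 1], "delta_rot": [0, 0, 0], "jaw": 0.15},
  {"offset": [0, 0, 1], "delta_rot": [0, 0, 0], "jaw": 0.15},
])

```text
time_s: 25.4
position: [0.5866, 0.0328, 0.069]
ee_rot: [0.999, 0.046, 0.0, 0.0]
ft_force: [-0.2, 0.6, -0.7]
finger_gap: 0.027
```

Call:
send_rows([
  {"offset": [0, 0, 0.5], "delta_rot": [0, 0, 0], "jaw": 0.4},
  {"offset": [0, 0, 0.5], "delta_rot": [0, 0, 0], "jaw": 0.45},
  {"offset": [0, 0, 0.5], "delta_rot": [0, 0, 0], "jaw": 0.45},
  {"offset": [0, 0, -20], "delta_rot": [0, 0, 0], "jaw": 0.45},
  {"offset": [0, 0, -60], "delta_rot": [0, 0, 0], "jaw": 0.45},
])

```text
time_s: 25.9
position: [0.5853, 0.0328, 0.1273]
ee_rot: [0.999, 0.046, -0.003, -0.0]
ft_force: [0.3, 0.6, 1.3]
finger_gap: 0.0381
```

Call:
send_rows([
  {"offset": [-30, 10, -30], "delta_rot": [0, 0, 0], "jaw": 0.6},
  {"offset": [-60, 30, -60], "delta_rot": [0, 0, 0], "jaw": 0.6},
  {"offset": [-85, 60, -90], "delta_rot": [0, 0, 0], "jaw": 0.6},
  {"offset": [-100, 95, -115], "delta_rot": [0, 0, 0], "jaw": 0.6},
  {"offset": [-100, 130, -140], "delta_rot": [0, 0, 0], "jaw": 0.6},
])

```text
time_s: 26.4
position: [0.497, -0.1066, 0.2706]
ee_rot: [0.999, 0.046, 0.0, 0.0]
ft_force: [1.5, 0.6, 0.1]
finger_gap: 0.0516
```

```bash
python3 - <<'E'
from h import *
st();d,p=wrist();save('w15',d['frame']);blanks(d,p,(380,50,559,280))
E
```

```text
t 26.4 p [ 0.497  -0.1066  0.2706] yaw 5.24 F [1.5 0.6 0.1] gap 0.0516 j [-0.34  0.28  1.79 -0.    1.07  1.14]
band [ 0.4374 -0.3023] 339.0 (415, 226)
band [ 0.4541 -0.3696] 276.5 (458, 218)
band [ 0.5356 -0.3723] 217.0 (472, 162)
band [ 0.539  -0.3023] 276.0 (430, 152)
pair [ 0.4458 -0.3359] L 0.0694 ang 104.0
pair [ 0.4949 -0.3709] L 0.0815 ang 178.1
pair [ 0.5373 -0.3373] L 0.07 ang 87.2
```

View pics/w15.png

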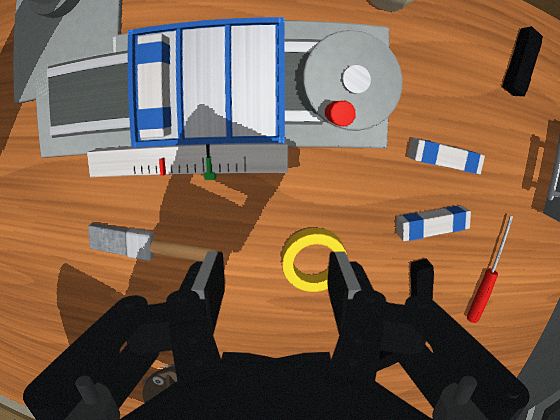

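First blank lies flat in the left channel at (153,85), and the other two have not moved. Next is blank B.

```bash
python3 - <<'E'
from h import *
print(rel([.537,-.338,.25],87.3))
E
```

```text
(array([ 16.5, 229.2,  25.4]), array([  0.45,  -0.11, -82.14]))
```

Call:
send_rows([
  {"offset": [4, 24, 3], "delta_rot": [0, 0, -8.3], "jaw": 0.6},
  {"offset": [8, 47, 6], "delta_rot": [0, 0, -16.5], "jaw": 0.6},
  {"offset": [11, 70, 10], "delta_rot": [0, 0, -24.8], "jaw": 0.6},
  {"offset": [15, 94, 15], "delta_rot": [0, 0, -33], "jaw": 0.6},
  {"offset": [18, 118, 20], "delta_rot": [0, 0, -41], "jaw": 0.6},
])

```text
time_s: 26.95
position: [0.5277, -0.2226, 0.2488]
ee_rot: [0.919, 0.395, 0.0, 0.0]
ft_force: [-0.6, 0.0, 0.5]
finger_gap: 0.0511
```

```bash
python3 - <<'E'
from h import *
st();print(rel([.537,-.338,.16],87.3))
E
```

```text
t 26.95 p [ 0.5277 -0.2226  0.2488] yaw 46.56 F [-0.6  0.   0.5] gap 0.0511 j [-0.51  0.4   1.67 -0.    1.07  0.24]
(array([-77.4,  86.1,  88.8]), array([ 1.000e-02,  1.000e-02, -4.074e+01]))
```

Call:
send_rows([
  {"offset": [-16, 18, 10], "delta_rot": [0, 0, -8.2], "jaw": 0.6},
  {"offset": [-32, 35, 20], "delta_rot": [0, 0, -16.4], "jaw": 0.6},
  {"offset": [-48, 53, 40], "delta_rot": [0, 0, -24.6], "jaw": 0.6},
  {"offset": [-63, 70, 65], "delta_rot": [0, 0, -32.8], "jaw": 0.6},
  {"offset": [-77.4, 86, 89], "delta_rot": [0, 0, -40.7], "jaw": 0.6},
])

```text
time_s: 27.45
position: [0.536, -0.338, 0.159]
ee_rot: [0.724, 0.69, 0.0, 0.0]
ft_force: [0.7, -0.6, 0.2]
finger_gap: 0.051
```

Call:
send_rows([
  {"offset": [0, 0, 20], "delta_rot": [0, 0, 0], "jaw": 0.6},
  {"offset": [0, 0, 40], "delta_rot": [0, 0, 0], "jaw": 0.6},
  {"offset": [0, 0, 40], "delta_rot": [0, 0, 0], "jaw": 0.6},
])

```text
time_s: 27.75
position: [0.535, -0.3365, 0.1174]
ee_rot: [0.726, 0.688, -0.0, -0.002]
ft_force: [0.2, -0.7, 0.6]
finger_gap: 0.0513
```

```bash
python3 - <<'E'
from h import *
st();d,p=wrist();save('w16',d['frame']);blanks(d,p,(120,40,400,330));print(rel([.537,-.338,.008],87.3))
E
```

```text
t 27.75 p [ 0.535  -0.3365  0.1174] yaw 86.91 F [ 0.2 -0.7  0.6] gap 0.0513 j [-0.67  0.63  1.65 -0.    0.87 -0.61]
band [ 0.5357 -0.372 ] 816.0 (280, 251)
band [ 0.4543 -0.3702] 980.0 (181, 252)
band [ 0.4377 -0.3033] 1158.5 (148, 174)
band [ 0.5389 -0.3023] 1064.0 (280, 164)
band [ 0.5859 -0.215 ] 123.5 (339, 42)
pair [ 0.495  -0.3711] L 0.0814 ang 178.7
pair [ 0.446  -0.3367] L 0.0689 ang 104.0
pair [ 0.5373 -0.3371] L 0.0697 ang 87.4
(array([ -1.3,   1.6, 111.1]), array([-0.11, -0.07, -0.38]))
```

View pics/w16.png

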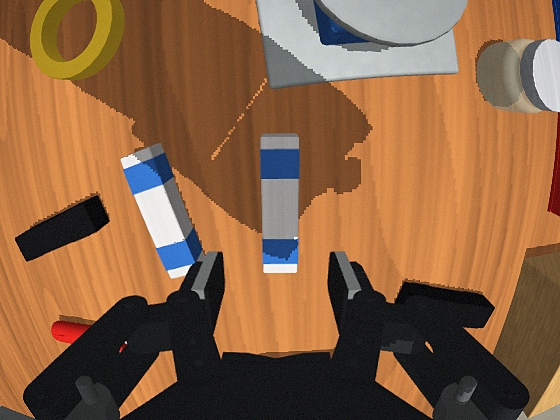

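Call:
send_rows([
  {"offset": [-1, 2, 40], "delta_rot": [0, 0, -0.3], "jaw": 0.6},
  {"offset": [-1, 2, 78], "delta_rot": [0, 0, -0.3], "jaw": 0.6},
  {"offset": [-1, 2, 102], "delta_rot": [0, 0, -0.3], "jaw": 0.6},
  {"offset": [-1, 2, 110], "delta_rot": [0, 0, -0.3], "jaw": 0.6},
  {"offset": [-1, 2, 110], "delta_rot": [0, 0, -0.3], "jaw": 0.2},
])

```text
time_s: 28.3
position: [0.5382, -0.3382, 0.0102]
ee_rot: [0.724, 0.69, -0.0, -0.0]
ft_force: [-0.3, 0.5, -0.2]
finger_gap: 0.0381
```

Call:
send_rows([
  {"offset": [0, 0, 0], "delta_rot": [0, 0, 0], "jaw": 0.15},
  {"offset": [0, 0, 0], "delta_rot": [0, 0, 0], "jaw": 0.15},
  {"offset": [0, 0, 0], "delta_rot": [0, 0, 0], "jaw": 0.15},
  {"offset": [0, 0, 0], "delta_rot": [0, 0, 0], "jaw": 0.15},
])

```text
time_s: 28.7
position: [0.5386, -0.3386, 0.0117]
ee_rot: [0.724, 0.69, 0.0, 0.001]
ft_force: [-0.1, 0.5, 7.9]
finger_gap: 0.0271
```

Call:
send_rows([
  {"offset": [0, 0, -30], "delta_rot": [0, 0, 0], "jaw": 0.15},
  {"offset": [0, 0, -75], "delta_rot": [0, 0, 0], "jaw": 0.15},
  {"offset": [0, 0, -120], "delta_rot": [0, 0, 0], "jaw": 0.15},
  {"offset": [0, 0, -165], "delta_rot": [0, 0, 8.3], "jaw": 0.15},
  {"offset": [0, 0, -210], "delta_rot": [0, 0, 16.6], "jaw": 0.15},
])

```text
time_s: 29.2
position: [0.5375, -0.3379, 0.2224]
ee_rot: [0.818, 0.576, 0.0, 0.0]
ft_force: [1.0, -0.9, -3.2]
finger_gap: 0.0263
```

```bash
python3 - <<'E'
from h import *
st();print(rel([.53,-.10,.25],5.2))
E
```

```text
t 29.2 p [ 0.5375 -0.3379  0.2224] yaw 70.3 F [ 1.  -0.9 -3.2] gap 0.0263 j [-0.67  0.51  1.54 -0.    1.08 -0.32]
(array([221.4, -87.3, -27.7]), array([ 3.00e-02, -0.00e+00,  6.51e+01]))
```

Call:
send_rows([
  {"offset": [28, -11, -6], "delta_rot": [0, 0, 8.2], "jaw": 0.15},
  {"offset": [56, -22, -12], "delta_rot": [0, 0, 16.4], "jaw": 0.15},
  {"offset": [84, -33, -18], "delta_rot": [0, 0, 24.6], "jaw": 0.15},
  {"offset": [112, -44, -23], "delta_rot": [0, 0, 32.8], "jaw": 0.15},
  {"offset": [140, -55, -28], "delta_rot": [0, 0, 41], "jaw": 0.15},
])

```text
time_s: 29.7
position: [0.532, -0.1866, 0.2487]
ee_rot: [0.968, 0.253, 0.0, 0.0]
ft_force: [-0.5, 0.2, -3.0]
finger_gap: 0.0262
```

```bash
python3 - <<'E'
from h import *
st();print(rel([.592,-.0215,.17],5.2))
E
```

```text
t 29.7 p [ 0.532  -0.1866  0.2487] yaw 29.28 F [-0.5  0.2 -3. ] gap 0.0262 j [-0.45  0.39  1.69 -0.    1.07  0.61]
(array([ 133. , -114.7,   78.6]), array([ 3.000e-02, -2.000e-02,  2.408e+01]))
```

Call:
send_rows([
  {"offset": [28, -24, 5], "delta_rot": [0, 0, 6], "jaw": 0.15},
  {"offset": [57, -49, 15], "delta_rot": [0, 0, 12], "jaw": 0.15},
  {"offset": [86, -74, 30], "delta_rot": [0, 0, 18], "jaw": 0.15},
  {"offset": [115, -99, 50], "delta_rot": [0, 0, 24], "jaw": 0.15},
  {"offset": [133, -114.7, 78], "delta_rot": [0, 0, 24], "jaw": 0.15},
])

```text
time_s: 30.2
position: [0.5923, -0.0201, 0.1707]
ee_rot: [0.999, 0.048, 0.002, 0.0]
ft_force: [0.1, -0.2, -3.8]
finger_gap: 0.0268
```

Call:
send_rows([
  {"offset": [0, 0, 15], "delta_rot": [0, 0, 0], "jaw": 0.15},
  {"offset": [0, 0, 30], "delta_rot": [0, 0, 0], "jaw": 0.15},
  {"offset": [0, 0, 30], "delta_rot": [0, 0, 0], "jaw": 0.15},
])

```text
time_s: 30.5
position: [0.5905, -0.022, 0.1385]
ee_rot: [0.999, 0.049, -0.001, -0.0]
ft_force: [-0.2, -0.4, -2.7]
finger_gap: 0.0266
```

```bash
python3 - <<'E'
from h import *
st();d,p=wrist();save('w17',d['frame']);print(rel([.592,-.0215,.0715],5.2))
E
```

```text
t 30.5 p [ 0.5905 -0.022   0.1385] yaw 5.66 F [-0.2 -0.4 -2.7] gap 0.0266 j [-0.15  0.55  1.74 -0.    0.86  1.32]
(array([ 1.1, -0.6, 68.3]), array([-0.01,  0.07,  0.43]))
```

View pics/w17.png

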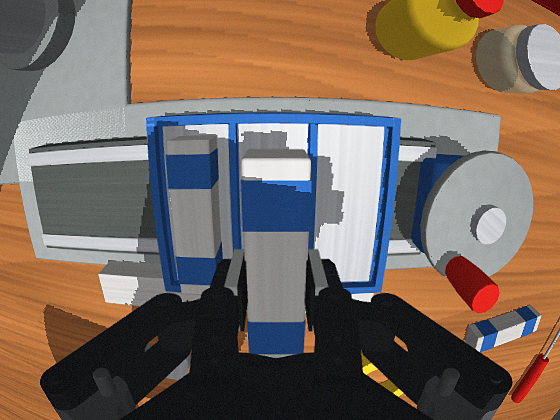

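Call:
send_rows([
  {"offset": [1, -0.5, 25], "delta_rot": [0, 0, 0.3], "jaw": 0.15},
  {"offset": [1, -0.5, 45], "delta_rot": [0, 0, 0.3], "jaw": 0.15},
  {"offset": [1, -0.5, 58], "delta_rot": [0, 0, 0.3], "jaw": 0.15},
  {"offset": [1, -0.5, 64], "delta_rot": [0, 0, 0.3], "jaw": 0.15},
  {"offset": [1, -0.5, 65], "delta_rot": [0, 0, 0.3], "jaw": 0.15},
])

```text
time_s: 31.05
position: [0.5925, -0.0219, 0.075]
ee_rot: [0.999, 0.046, -0.0, 0.0]
ft_force: [-0.2, -0.2, -2.7]
finger_gap: 0.0269
```

Call:
send_rows([
  {"offset": [0, 0, 0.5], "delta_rot": [0, 0, 0], "jaw": 0.15},
  {"offset": [0, 0, 1], "delta_rot": [0, 0, 0], "jaw": 0.15},
])

```text
time_s: 31.25
position: [0.5928, -0.0218, 0.0748]
ee_rot: [0.999, 0.046, 0.001, 0.0]
ft_force: [0.4, 0.2, -2.8]
finger_gap: 0.0265
```

Call:
send_rows([
  {"offset": [0, 0, 0.5], "delta_rot": [0, 0, 0], "jaw": 0.15},
  {"offset": [0, 0, 1], "delta_rot": [0, 0, 0], "jaw": 0.15},
])

```text
time_s: 31.45
position: [0.5925, -0.0218, 0.0733]
ee_rot: [0.999, 0.046, 0.0, 0.0]
ft_force: [0.2, 0.8, -2.7]
finger_gap: 0.0266
```

Call:
send_rows([
  {"offset": [0, 0, 0.7], "delta_rot": [0, 0, 0], "jaw": 0.15},
  {"offset": [0, 0, 1.4], "delta_rot": [0, 0, 0], "jaw": 0.15},
])

```text
time_s: 31.65
position: [0.5924, -0.0218, 0.0717]
ee_rot: [0.999, 0.047, 0.0, 0.0]
ft_force: [-3.0, 1.3, 10.1]
finger_gap: 0.0265
```

Call:
send_rows([
  {"offset": [0, 0, 0.5], "delta_rot": [0, 0, 0], "jaw": 0.15},
  {"offset": [0, 0, 0.5], "delta_rot": [0, 0, 0], "jaw": 0.15},
])

```text
time_s: 31.85
position: [0.5924, -0.0218, 0.0717]
ee_rot: [0.999, 0.046, 0.0, 0.0]
ft_force: [-2.6, 0.6, 5.9]
finger_gap: 0.0267
```

Contact with the tray floor. I'll open, lift and look.

Call:
send_rows([
  {"offset": [0, 0, 0], "delta_rot": [0, 0, 0], "jaw": 0.4},
  {"offset": [0, 0, 0], "delta_rot": [0, 0, 0], "jaw": 0.45},
  {"offset": [0, 0, 0], "delta_rot": [0, 0, 0], "jaw": 0.45},
  {"offset": [0, 0, -20], "delta_rot": [0, 0, 0], "jaw": 0.45},
  {"offset": [0, 0, -60], "delta_rot": [0, 0, 0], "jaw": 0.45},
])

```text
time_s: 32.35
position: [0.5912, -0.0216, 0.1293]
ee_rot: [0.999, 0.046, -0.003, -0.0]
ft_force: [0.4, 0.6, 0.6]
finger_gap: 0.0381
```

Call:
send_rows([
  {"offset": [-30, 10, -35], "delta_rot": [0, 0, -8], "jaw": 0.6},
  {"offset": [-60, 30, -70], "delta_rot": [0, 0, -16], "jaw": 0.6},
  {"offset": [-80, 60, -100], "delta_rot": [0, 0, -24], "jaw": 0.6},
  {"offset": [-95, 95, -120], "delta_rot": [0, 0, -32], "jaw": 0.6},
  {"offset": [-105, 125, -140], "delta_rot": [0, 0, -32], "jaw": 0.6},
])

```text
time_s: 32.85
position: [0.4985, -0.1573, 0.2726]
ee_rot: [0.947, 0.322, 0.0, 0.001]
ft_force: [0.8, 0.4, -1.0]
finger_gap: 0.051
```

```bash
python3 - <<'E'
from h import *
st();d,p=wrist();save('w18',d['frame']);blanks(d,p,(300,50,559,300));print(rel([.4405,-.3385,.16],103.9))
E
```

```text
t 32.85 p [ 0.4985 -0.1573  0.2726] yaw 37.62 F [ 0.8  0.4 -1. ] gap 0.051 j [-0.43  0.3   1.75 -0.    1.09  0.48]
band [ 0.4587 -0.3688] 195.5 (376, 280)
band [ 0.4247 -0.3   ] 46.0 (325, 273)
band [ 0.6254 -0.1   ] 78.5 (303, 55)
pair [ 0.4417 -0.3344] L 0.0768 ang 116.3
(array([-154.3,  105.1,  115.7]), array([  0.33,   0.11, -66.59]))
```

View pics/w18.png

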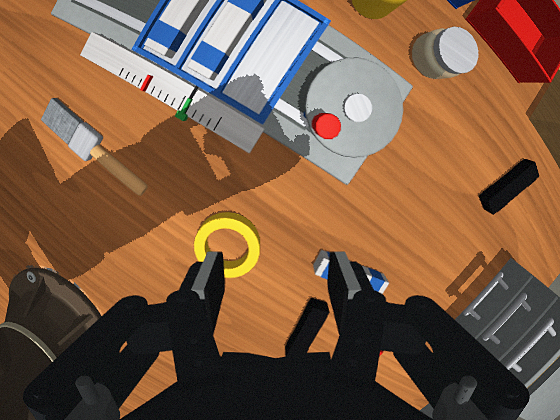

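Call:
send_rows([
  {"offset": [-18, 12, 5], "delta_rot": [0, 0, -8.2], "jaw": 0.55},
  {"offset": [-36, 24, 10], "delta_rot": [0, 0, -16.4], "jaw": 0.55},
  {"offset": [-54, 37, 15], "delta_rot": [0, 0, -24.6], "jaw": 0.55},
  {"offset": [-72, 49, 20], "delta_rot": [0, 0, -32.8], "jaw": 0.55},
  {"offset": [-90, 61, 30], "delta_rot": [0, 0, -41], "jaw": 0.55},
])

```text
time_s: 33.4
position: [0.4647, -0.26, 0.2412]
ee_rot: [0.774, 0.634, 0.0, 0.001]
ft_force: [0.9, 0.2, 0.7]
finger_gap: 0.0469
```

```bash
python3 - <<'E'
from h import *
st();print(rel([.4405,-.3385,.16],103.9))
E
```

```text
t 33.4 p [ 0.4647 -0.26    0.2412] yaw 78.65 F [0.9 0.2 0.7] gap 0.0469 j [-0.63  0.35  1.77 -0.    1.02 -0.44]
(array([-81.7,  -8.4,  81.3]), array([  0.05,   0.05, -25.25]))
```

Call:
send_rows([
  {"offset": [-27, -3, 20], "delta_rot": [0, 0, -8.4], "jaw": 0.55},
  {"offset": [-54, -6, 40], "delta_rot": [0, 0, -16.8], "jaw": 0.55},
  {"offset": [-81.7, -8.4, 60], "delta_rot": [0, 0, -25.2], "jaw": 0.55},
  {"offset": [-81.7, -8.4, 80], "delta_rot": [0, 0, -25.2], "jaw": 0.55},
  {"offset": [-81.7, -8.4, 80], "delta_rot": [0, 0, -25.2], "jaw": 0.55},
])

```text
time_s: 33.9
position: [0.439, -0.3372, 0.1588]
ee_rot: [0.62, 0.785, 0.0, -0.002]
ft_force: [-0.5, 1.7, -0.3]
finger_gap: 0.0465
```

```bash
python3 - <<'E'
from h import *
st();d,p=wrist();save('w19',d['frame']);blanks(d,p,(120,40,400,330));print(rel([.4405,-.3385,.009],103.9))
E
```

```text
t 33.9 p [ 0.439  -0.3372  0.1588] yaw 103.42 F [-0.5  1.7 -0.3] gap 0.0465 j [-0.77  0.48  1.81 -0.    0.85 -1.01]
band [ 0.449  -0.3729] 627.5 (278, 233)
band [ 0.4322 -0.3051] 764.0 (278, 157)
pair [ 0.4406 -0.339 ] L 0.0699 ang 103.9
(array([ -1.8,   0.7, 151.3]), array([-0.07, -0.11, -0.45]))
```

View pics/w19.png

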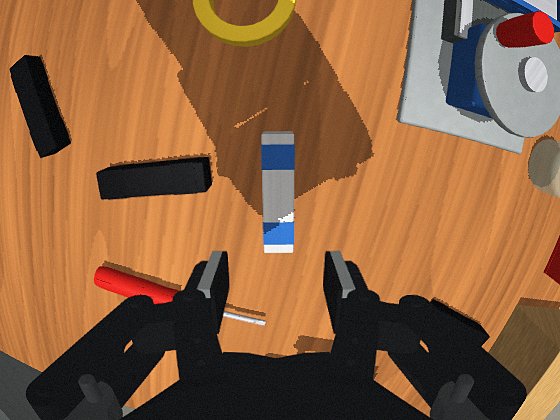

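Call:
send_rows([
  {"offset": [-1.5, 0.5, 45], "delta_rot": [0, 0, -0.4], "jaw": 0.55},
  {"offset": [-1.5, 0.5, 90], "delta_rot": [0, 0, -0.4], "jaw": 0.55},
  {"offset": [-1.5, 0.5, 125], "delta_rot": [0, 0, -0.4], "jaw": 0.55},
  {"offset": [-1.5, 0.5, 144], "delta_rot": [0, 0, -0.4], "jaw": 0.55},
  {"offset": [-1.5, 0.5, 149], "delta_rot": [0, 0, -0.4], "jaw": 0.55},
])

```text
time_s: 34.45
position: [0.4411, -0.3381, 0.0112]
ee_rot: [0.616, 0.788, 0.0, -0.001]
ft_force: [0.3, 0.5, 0.8]
finger_gap: 0.0467
```

Call:
send_rows([
  {"offset": [0, 0, 0], "delta_rot": [0, 0, 0], "jaw": 0.15},
  {"offset": [0, 0, 0], "delta_rot": [0, 0, 0], "jaw": 0.15},
  {"offset": [0, 0, 0], "delta_rot": [0, 0, 0], "jaw": 0.15},
  {"offset": [0, 0, 0], "delta_rot": [0, 0, 0], "jaw": 0.15},
])

```text
time_s: 34.85
position: [0.4415, -0.3391, 0.0135]
ee_rot: [0.616, 0.788, -0.0, 0.001]
ft_force: [0.9, 2.6, 8.3]
finger_gap: 0.0266
```

```bash
python3 - <<'E'
from h import *
st();d,p=wrist();save('w20',d['frame'])
E
```

```text
t 34.85 p [ 0.4415 -0.3391  0.0135] yaw 103.93 F [0.9 2.6 8.3] gap 0.0266 j [-0.77  0.7   1.9   0.    0.53 -1.02]
```

Call:
send_rows([
  {"offset": [0, 0, -30], "delta_rot": [0, 0, 0], "jaw": 0.15},
  {"offset": [0, 0, -75], "delta_rot": [0, 0, 0], "jaw": 0.15},
  {"offset": [0, 0, -120], "delta_rot": [0, 0, 0], "jaw": 0.15},
  {"offset": [0, 0, -165], "delta_rot": [0, 0, 8.3], "jaw": 0.15},
  {"offset": [0, 0, -210], "delta_rot": [0, 0, 16.6], "jaw": 0.15},
])

```text
time_s: 35.4
position: [0.4406, -0.3384, 0.2246]
ee_rot: [0.725, 0.688, -0.0, 0.0]
ft_force: [0.9, -0.4, -2.5]
finger_gap: 0.0266
```

```bash
python3 - <<'E'
from h import *
st();print(rel([.53,-.15,.25],5.2))
E
```

```text
t 35.4 p [ 0.4406 -0.3384  0.2246] yaw 86.99 F [ 0.9 -0.4 -2.5] gap 0.0266 j [-0.77  0.4   1.74 -0.    1.   -0.72]
(array([192.8,  79.4, -25.4]), array([5.000e-02, 0.000e+00, 8.179e+01]))
```

Call:
send_rows([
  {"offset": [20, 8, -4], "delta_rot": [0, 0, 8.2], "jaw": 0.15},
  {"offset": [41, 16, -8], "delta_rot": [0, 0, 16.4], "jaw": 0.15},
  {"offset": [62, 25, -12], "delta_rot": [0, 0, 24.6], "jaw": 0.15},
  {"offset": [82, 33, -16], "delta_rot": [0, 0, 32.8], "jaw": 0.15},
  {"offset": [103, 42, -20], "delta_rot": [0, 0, 41], "jaw": 0.15},
])

```text
time_s: 35.9
position: [0.4877, -0.2369, 0.2428]
ee_rot: [0.921, 0.391, 0.0, 0.0]
ft_force: [-0.8, 0.5, -1.1]
finger_gap: 0.0268
```

```bash
python3 - <<'E'
from h import *
st();print(rel([.5967,-.0728,.20],5.2))
E
```

```text
t 35.9 p [ 0.4877 -0.2369  0.2428] yaw 45.97 F [-0.8  0.5 -1.1] gap 0.0268 j [-0.57  0.36  1.75 -0.    1.03  0.19]
(array([193.7, -35.7,  42.8]), array([ 4.000e-02, -2.000e-02,  4.077e+01]))
```

View pics/w20.png

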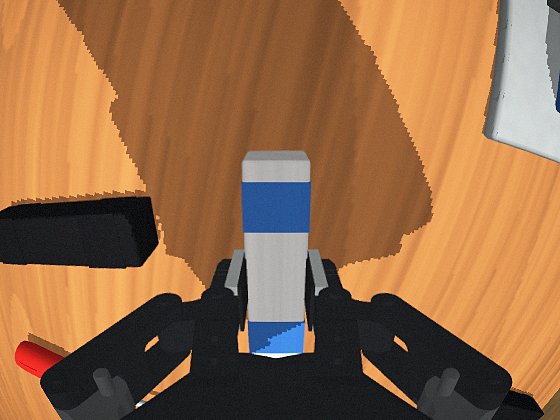

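Call:
send_rows([
  {"offset": [38, -7, 0], "delta_rot": [0, 0, 8.2], "jaw": 0.15},
  {"offset": [77, -14, 0], "delta_rot": [0, 0, 16.4], "jaw": 0.15},
  {"offset": [116, -21, 5], "delta_rot": [0, 0, 24.6], "jaw": 0.15},
  {"offset": [155, -28, 10], "delta_rot": [0, 0, 32.8], "jaw": 0.15},
  {"offset": [193.7, -35.7, 20], "delta_rot": [0, 0, 40.8], "jaw": 0.15},
])

```text
time_s: 36.4
position: [0.5964, -0.0716, 0.223]
ee_rot: [0.999, 0.045, 0.001, 0.0]
ft_force: [0.1, -0.7, -2.7]
finger_gap: 0.0265
```

Call:
send_rows([
  {"offset": [0, 0, 40], "delta_rot": [0, 0, 0], "jaw": 0.15},
  {"offset": [0, 0, 75], "delta_rot": [0, 0, 0], "jaw": 0.15},
  {"offset": [0, 0, 75], "delta_rot": [0, 0, 0], "jaw": 0.15},
])

```text
time_s: 36.7
position: [0.5936, -0.0722, 0.1436]
ee_rot: [0.999, 0.048, -0.003, -0.001]
ft_force: [-0.2, -0.1, -2.2]
finger_gap: 0.0265
```

```bash
python3 - <<'E'
from h import *
st();d,p=wrist();save('w21',d['frame']);print(rel([.5967,-.0728,.0735],5.2))
E
```

```text
t 36.7 p [ 0.5936 -0.0722  0.1436] yaw 5.56 F [-0.2 -0.1 -2.2] gap 0.0265 j [-0.23  0.55  1.71 -0.    0.88  1.24]
(array([ 2.1,  0.3, 72.7]), array([-0.06,  0.18,  0.33]))
```

View pics/w21.png

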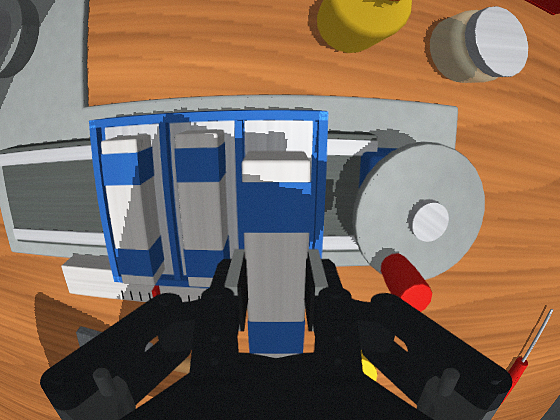

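Call:
send_rows([
  {"offset": [1, 0, 20], "delta_rot": [0, 0, 0.2], "jaw": 0.15},
  {"offset": [1.5, 0, 36], "delta_rot": [0, 0, 0.2], "jaw": 0.15},
  {"offset": [1.5, 0, 50], "delta_rot": [0, 0, 0.2], "jaw": 0.15},
  {"offset": [1.5, 0, 60], "delta_rot": [0, 0, 0.2], "jaw": 0.15},
  {"offset": [1.5, 0, 66], "delta_rot": [0, 0, 0.2], "jaw": 0.15},
])

```text
time_s: 37.25
position: [0.5973, -0.0731, 0.0812]
ee_rot: [0.999, 0.046, 0.0, 0.0]
ft_force: [0.3, 0.5, -1.8]
finger_gap: 0.0265
```

Call:
send_rows([
  {"offset": [0, 0, 1.5], "delta_rot": [0, 0, 0], "jaw": 0.15},
  {"offset": [0, 0, 2], "delta_rot": [0, 0, 0], "jaw": 0.15},
])

```text
time_s: 37.45
position: [0.5973, -0.073, 0.0794]
ee_rot: [0.999, 0.046, 0.0, 0.0]
ft_force: [0.8, -0.5, -1.5]
finger_gap: 0.0267
```

Call:
send_rows([
  {"offset": [0, 0, 0.7], "delta_rot": [0, 0, 0], "jaw": 0.15},
  {"offset": [0, 0, 1.4], "delta_rot": [0, 0, 0], "jaw": 0.15},
])

```text
time_s: 37.65
position: [0.5973, -0.0729, 0.078]
ee_rot: [0.999, 0.046, 0.0, 0.0]
ft_force: [0.6, -0.5, -1.0]
finger_gap: 0.0268
```

Call:
send_rows([
  {"offset": [0, 0, 1.2], "delta_rot": [0, 0, 0], "jaw": 0.15},
  {"offset": [0, 0, 2.4], "delta_rot": [0, 0, 0], "jaw": 0.15},
])

```text
time_s: 37.85
position: [0.5972, -0.0729, 0.0753]
ee_rot: [0.999, 0.046, 0.0, 0.0]
ft_force: [0.5, 0.0, -2.4]
finger_gap: 0.0261
```

Call:
send_rows([
  {"offset": [0, 0, 0.7], "delta_rot": [0, 0, 0], "jaw": 0.15},
  {"offset": [0, 0, 1.4], "delta_rot": [0, 0, 0], "jaw": 0.15},
])

```text
time_s: 38.05
position: [0.5971, -0.0729, 0.0738]
ee_rot: [0.999, 0.046, -0.0, 0.0]
ft_force: [-0.5, 0.5, -1.7]
finger_gap: 0.0264
```

Call:
send_rows([
  {"offset": [0, 0, 0.7], "delta_rot": [0, 0, 0], "jaw": 0.15},
  {"offset": [0, 0, 0.7], "delta_rot": [0, 0, 0], "jaw": 0.15},
])

```text
time_s: 38.25
position: [0.5971, -0.0729, 0.0735]
ee_rot: [0.999, 0.046, 0.0, 0.0]
ft_force: [-1.6, 0.0, 3.3]
finger_gap: 0.0265
```

Contact. I'll release, lift and back off to check the tray and the scale.

Call:
send_rows([
  {"offset": [0, 0, 0], "delta_rot": [0, 0, 0], "jaw": 0.4},
  {"offset": [0, 0, 0], "delta_rot": [0, 0, 0], "jaw": 0.43},
  {"offset": [0, 0, 0], "delta_rot": [0, 0, 0], "jaw": 0.43},
  {"offset": [0, 0, -20], "delta_rot": [0, 0, 0], "jaw": 0.43},
  {"offset": [0, 0, -60], "delta_rot": [0, 0, 0], "jaw": 0.43},
])

```text
time_s: 38.75
position: [0.5959, -0.0727, 0.1313]
ee_rot: [0.999, 0.046, -0.003, -0.001]
ft_force: [0.1, -0.5, 0.8]
finger_gap: 0.0366
```

Call:
send_rows([
  {"offset": [-40, 0, -30], "delta_rot": [0, 0, 0], "jaw": 1},
  {"offset": [-80, -5, -60], "delta_rot": [0, 0, 0], "jaw": 1},
  {"offset": [-110, -10, -90], "delta_rot": [0, 0, 0], "jaw": 1},
  {"offset": [-120, -20, -105], "delta_rot": [0, 0, 0], "jaw": 1},
  {"offset": [-120, -20, -105], "delta_rot": [0, 0, 0], "jaw": 1},
])

```text
time_s: 39.25
position: [0.4752, -0.0637, 0.2405]
ee_rot: [0.999, 0.047, 0.002, 0.001]
ft_force: [0.1, -0.3, -0.6]
finger_gap: 0.0852
```

```bash
python3 - <<'E'
from h import *
st();d,p=wrist();save('w22',cv2.resize(d['frame'],None,fx=1.4,fy=1.4,interpolation=cv2.INTER_CUBIC))
E
```

```text
t 39.25 p [ 0.4752 -0.0637  0.2405] yaw 5.33 F [ 0.1 -0.3 -0.6] gap 0.0852 j [-0.27  0.27  1.89 -0.    0.97  1.21]
```

View pics/w22.png

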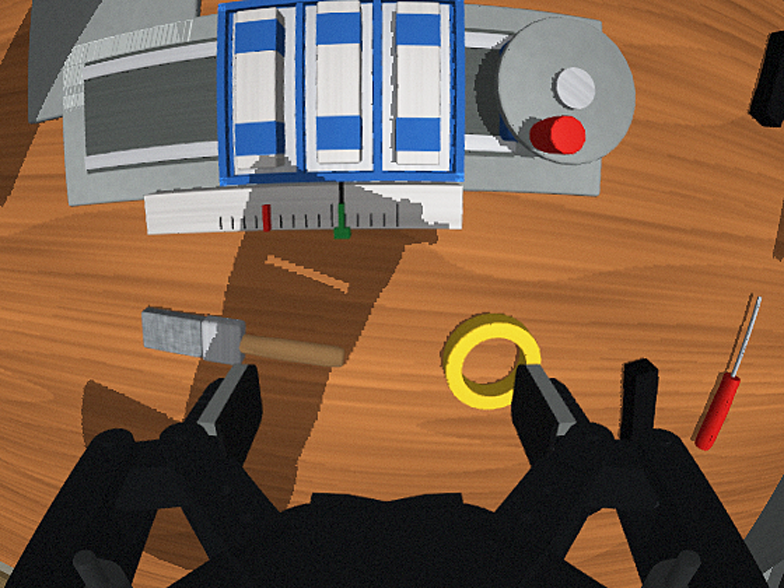

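All three blanks lie flat, one to a channel, with the pointer still on green. Now back to the knob.

```bash
python3 - <<'E'
from h import *
print(rel([.5733,-.157,.180],0))
d,p=wrist();print(onz(d,(566+.5)/1.4-.5,(134.5)/1.4-.5,.138,p))
E
```

```text
(array([ 88.2, 101.6,  59.4]), array([ 0.05, -0.15,  5.34]))
[ 0.57236036 -0.15507459  0.138     ]
```

Call:
send_rows([
  {"offset": [20, 25, 0], "delta_rot": [0, 0, 2], "jaw": 1},
  {"offset": [45, 52, 10], "delta_rot": [0, 0, 4], "jaw": 1},
  {"offset": [70, 80, 20], "delta_rot": [0, 0, 5.3], "jaw": 1},
  {"offset": [88.2, 101.6, 40], "delta_rot": [0, 0, 5.3], "jaw": 1},
  {"offset": [88.2, 101.6, 60], "delta_rot": [0, 0, 5.3], "jaw": 1},
])

```text
time_s: 39.85
position: [0.5753, -0.1597, 0.1751]
ee_rot: [1.0, -0.001, -0.0, 0.0]
ft_force: [-0.5, -0.0, -0.9]
finger_gap: 0.0854
```

Call:
send_rows([
  {"offset": [0, 0, 30], "delta_rot": [0, 0, 0], "jaw": 1},
  {"offset": [0, 0, 60], "delta_rot": [0, 0, 0], "jaw": 1},
  {"offset": [0, 0, 72], "delta_rot": [0, 0, 0], "jaw": 1},
  {"offset": [0, 0, 72], "delta_rot": [0, 0, 0], "jaw": 0.2},
  {"offset": [0, 0, 72], "delta_rot": [0, 0, 0], "jaw": 0.1},
], grip_force=40)

```text
time_s: 40.35
position: [0.5735, -0.1573, 0.1064]
ee_rot: [1.0, 0.0, 0.0, 0.0]
ft_force: [-0.4, -0.7, -0.4]
finger_gap: 0.0592
```

Call:
send_rows([
  {"offset": [0, 0, 0], "delta_rot": [0, 0, 0], "jaw": 0.1},
  {"offset": [0, 0, 0], "delta_rot": [0, 0, 0], "jaw": 0.1},
  {"offset": [0, 0, 0], "delta_rot": [0, 0, 0], "jaw": 0.1},
  {"offset": [0, 0, 0], "delta_rot": [0, 0, 0], "jaw": 0.1},
])

```text
time_s: 40.75
position: [0.5734, -0.1572, 0.1074]
ee_rot: [1.0, 0.0, 0.001, 0.0]
ft_force: [-1.2, 0.4, 4.5]
finger_gap: 0.0214
```

```bash
python3 - <<'E'
from h import *
st();d,p=wrist();save('w23',d['frame'])
H=np.array([.6088,-.1729]);v=sense()['position'][:2]-H;print(np.hypot(*v),np.degrees(np.arctan2(v[1],v[0])))
for a in (153.9,33.9,273.9): print(a,circ(a,-24))
E
```

```text
t 40.75 p [ 0.5734 -0.1572  0.1074] yaw 0.03 F [-1.2  0.4  4.5] gap 0.0214 j [-0.38  0.6   1.76 -0.    0.79  1.19]
0.038795364135408954 156.06560173075874
153.9 [(np.float64(10.3), np.float64(-13.1)), (np.float64(25.0), np.float64(-20.9)), (np.float64(41.6), np.float64(-22.0)), (np.float64(57.2), np.float64(-16.3)), (np.float64(69.1), np.float64(-4.7))]
33.9 [(np.float64(6.2), np.float64(15.4)), (np.float64(5.6), np.float64(32.1)), (np.float64(-1.7), np.float64(47.0)), (np.float64(-14.5), np.float64(57.7)), (np.float64(-30.5), np.float64(62.2))]
273.9 [(np.float64(-16.5), np.float64(-2.3)), (np.float64(-30.6), np.float64(-11.2)), (np.float64(-39.8), np.float64(-25.0)), (np.float64(-42.7), np.float64(-41.4)), (np.float64(-38.6), np.float64(-57.5))]
```

View pics/w23.png

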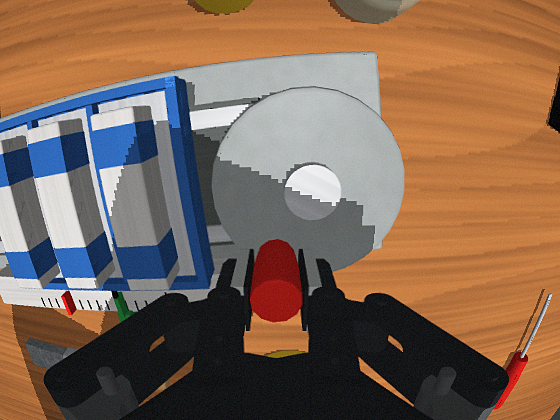

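Call:
send_rows([
  {"offset": [10.3, -13.1, 0], "delta_rot": [0, 0, 0], "jaw": 0.1},
  {"offset": [25, -20.9, 0], "delta_rot": [0, 0, 0], "jaw": 0.1},
  {"offset": [41.6, -22, 0], "delta_rot": [0, 0, 0], "jaw": 0.1},
  {"offset": [57.2, -16.3, 0], "delta_rot": [0, 0, 0], "jaw": 0.1},
  {"offset": [69.1, -4.7, 0], "delta_rot": [0, 0, 0], "jaw": 0.1},
])

```text
time_s: 41.3
position: [0.6425, -0.1524, 0.1073]
ee_rot: [1.0, 0.001, -0.0, 0.0]
ft_force: [-12.4, -6.3, 7.6]
finger_gap: 0.0215
```

Call:
send_rows([
  {"offset": [6.2, 15.4, 0], "delta_rot": [0, 0, 0], "jaw": 0.1},
  {"offset": [5.6, 32.1, 0], "delta_rot": [0, 0, 0], "jaw": 0.1},
  {"offset": [-1.7, 47, 0], "delta_rot": [0, 0, 0], "jaw": 0.1},
  {"offset": [-14.5, 57.7, 0], "delta_rot": [0, 0, 0], "jaw": 0.1},
  {"offset": [-30.5, 62.2, 0], "delta_rot": [0, 0, 0], "jaw": 0.1},
])

```text
time_s: 41.8
position: [0.6121, -0.2153, 0.1074]
ee_rot: [1.0, 0.0, 0.001, 0.0]
ft_force: [2.7, 10.9, 6.6]
finger_gap: 0.0218
```

Call:
send_rows([
  {"offset": [-16.5, -2.3, 0], "delta_rot": [0, 0, 0], "jaw": 0.1},
  {"offset": [-30.6, -11.2, 0], "delta_rot": [0, 0, 0], "jaw": 0.1},
  {"offset": [-39.8, -25, 0], "delta_rot": [0, 0, 0], "jaw": 0.1},
  {"offset": [-42.7, -41.4, 0], "delta_rot": [0, 0, 0], "jaw": 0.1},
  {"offset": [-38.6, -57.5, 0], "delta_rot": [0, 0, 0], "jaw": 0.1},
])

```text
time_s: 42.3
position: [0.5731, -0.1569, 0.1074]
ee_rot: [1.0, -0.0, 0.001, 0.001]
ft_force: [7.3, -6.9, 3.1]
finger_gap: 0.0217
```

Call:
send_rows([
  {"offset": [10.3, -13.1, 0], "delta_rot": [0, 0, 0], "jaw": 0.1},
  {"offset": [25, -20.9, 0], "delta_rot": [0, 0, 0], "jaw": 0.1},
  {"offset": [41.6, -22, 0], "delta_rot": [0, 0, 0], "jaw": 0.1},
  {"offset": [57.2, -16.3, 0], "delta_rot": [0, 0, 0], "jaw": 0.1},
  {"offset": [69.1, -4.7, 0], "delta_rot": [0, 0, 0], "jaw": 0.1},
])

```text
time_s: 42.8
position: [0.6426, -0.1522, 0.1072]
ee_rot: [1.0, 0.001, -0.001, 0.001]
ft_force: [-15.8, -7.1, 14.4]
finger_gap: 0.0217
```

Call:
send_rows([
  {"offset": [6.2, 15.4, 0], "delta_rot": [0, 0, 0], "jaw": 0.1},
  {"offset": [5.6, 32.1, 0], "delta_rot": [0, 0, 0], "jaw": 0.1},
  {"offset": [-1.7, 47, 0], "delta_rot": [0, 0, 0], "jaw": 0.1},
  {"offset": [-14.5, 57.7, 0], "delta_rot": [0, 0, 0], "jaw": 0.1},
  {"offset": [-30.5, 62.2, 0], "delta_rot": [0, 0, 0], "jaw": 0.1},
])

```text
time_s: 43.3
position: [0.6129, -0.2151, 0.1074]
ee_rot: [1.0, 0.0, 0.002, 0.001]
ft_force: [2.7, 6.2, 9.8]
finger_gap: 0.022
```

Call:
send_rows([
  {"offset": [-16.5, -2.3, 0], "delta_rot": [0, 0, 0], "jaw": 0.1},
  {"offset": [-30.6, -11.2, 0], "delta_rot": [0, 0, 0], "jaw": 0.1},
  {"offset": [-39.8, -25, 0], "delta_rot": [0, 0, 0], "jaw": 0.1},
  {"offset": [-42.7, -41.4, 0], "delta_rot": [0, 0, 0], "jaw": 0.1},
  {"offset": [-38.6, -57.5, 0], "delta_rot": [0, 0, 0], "jaw": 0.1},
])

```text
time_s: 43.8
position: [0.5733, -0.1567, 0.1074]
ee_rot: [1.0, 0.0, 0.001, 0.001]
ft_force: [6.4, -5.9, 4.7]
finger_gap: 0.0217
```

```bash
python3 - <<'E'
from h import *
st();d,p=wrist();save('w24',d['frame'])
for a in (153.9,33.9): print(a,circ(a,-24))
E
```

```text
t 43.8 p [ 0.5733 -0.1567  0.1074] yaw 0.01 F [ 6.4 -5.9  4.7] gap 0.0217 j [-0.38  0.59  1.76 -0.    0.79  1.19]
153.9 [(np.float64(10.3), np.float64(-13.1)), (np.float64(25.0), np.float64(-20.9)), (np.float64(41.6), np.float64(-22.0)), (np.float64(57.2), np.float64(-16.3)), (np.float64(69.1), np.float64(-4.7))]
33.9 [(np.float64(6.2), np.float64(15.4)), (np.float64(5.6), np.float64(32.1)), (np.float64(-1.7), np.float64(47.0)), (np.float64(-14.5), np.float64(57.7)), (np.float64(-30.5), np.float64(62.2))]
```

View pics/w24.png

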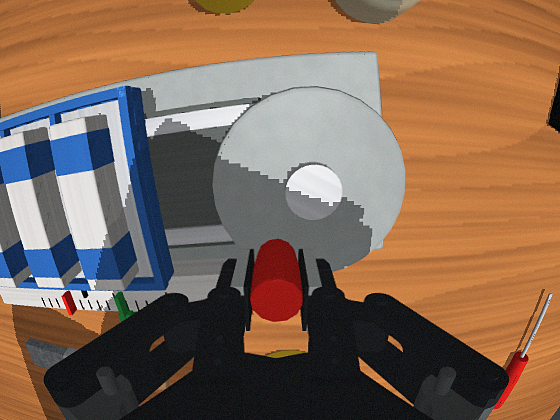

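Call:
send_rows([
  {"offset": [10.3, -13.1, 0], "delta_rot": [0, 0, 0], "jaw": 0.1},
  {"offset": [25, -20.9, 0], "delta_rot": [0, 0, 0], "jaw": 0.1},
  {"offset": [41.6, -22, 0], "delta_rot": [0, 0, 0], "jaw": 0.1},
  {"offset": [57.2, -16.3, 0], "delta_rot": [0, 0, 0], "jaw": 0.1},
  {"offset": [69.1, -4.7, 0], "delta_rot": [0, 0, 0], "jaw": 0.1},
])

```text
time_s: 44.35
position: [0.6426, -0.1523, 0.1072]
ee_rot: [1.0, 0.001, -0.001, 0.001]
ft_force: [-14.5, -8.4, 15.2]
finger_gap: 0.0218
```

Call:
send_rows([
  {"offset": [6.2, 15.4, 0], "delta_rot": [0, 0, 0], "jaw": 0.1},
  {"offset": [5.6, 32.1, 0], "delta_rot": [0, 0, 0], "jaw": 0.1},
  {"offset": [-1.7, 47, 0], "delta_rot": [0, 0, 0], "jaw": 0.1},
  {"offset": [-14.5, 57.7, 0], "delta_rot": [0, 0, 0], "jaw": 0.1},
  {"offset": [-30.5, 62.2, 0], "delta_rot": [0, 0, 0], "jaw": 0.1},
])

```text
time_s: 44.85
position: [0.6128, -0.2151, 0.1073]
ee_rot: [1.0, 0.0, 0.002, 0.001]
ft_force: [2.2, 7.8, 10.4]
finger_gap: 0.022
```

Call:
send_rows([
  {"offset": [-16.5, -2.3, 0], "delta_rot": [0, 0, 0], "jaw": 0.1},
  {"offset": [-30.6, -11.2, 0], "delta_rot": [0, 0, 0], "jaw": 0.1},
  {"offset": [-39.8, -25, 0], "delta_rot": [0, 0, 0], "jaw": 0.1},
  {"offset": [-42.7, -41.4, 0], "delta_rot": [0, 0, 0], "jaw": 0.1},
  {"offset": [-38.6, -57.5, 0], "delta_rot": [0, 0, 0], "jaw": 0.1},
])

```text
time_s: 45.35
position: [0.5732, -0.1568, 0.1073]
ee_rot: [1.0, 0.0, 0.001, 0.001]
ft_force: [7.6, -6.0, 4.6]
finger_gap: 0.0216
```

Call:
send_rows([
  {"offset": [10.3, -13.1, 0], "delta_rot": [0, 0, 0], "jaw": 0.1},
  {"offset": [25, -20.9, 0], "delta_rot": [0, 0, 0], "jaw": 0.1},
  {"offset": [41.6, -22, 0], "delta_rot": [0, 0, 0], "jaw": 0.1},
  {"offset": [57.2, -16.3, 0], "delta_rot": [0, 0, 0], "jaw": 0.1},
  {"offset": [69.1, -4.7, 0], "delta_rot": [0, 0, 0], "jaw": 0.1},
])

```text
time_s: 45.85
position: [0.6426, -0.1523, 0.1072]
ee_rot: [1.0, 0.001, -0.001, 0.001]
ft_force: [-15.1, -8.7, 14.9]
finger_gap: 0.0217
```

Call:
send_rows([
  {"offset": [6.2, 15.4, 0], "delta_rot": [0, 0, 0], "jaw": 0.1},
  {"offset": [5.6, 32.1, 0], "delta_rot": [0, 0, 0], "jaw": 0.1},
  {"offset": [-1.7, 47, 0], "delta_rot": [0, 0, 0], "jaw": 0.1},
  {"offset": [-14.5, 57.7, 0], "delta_rot": [0, 0, 0], "jaw": 0.1},
  {"offset": [-14.5, 57.7, 0], "delta_rot": [0, 0, 0], "jaw": 0.1},
])

```text
time_s: 46.35
position: [0.6273, -0.2107, 0.1074]
ee_rot: [1.0, -0.0, 0.0, 0.0]
ft_force: [-1.0, -1.7, 9.1]
finger_gap: 0.0216
```

Call:
send_rows([
  {"offset": [0, 0, 0], "delta_rot": [0, 0, 0], "jaw": 1},
  {"offset": [0, 0, 0], "delta_rot": [0, 0, 0], "jaw": 1},
  {"offset": [0, 0, -10], "delta_rot": [0, 0, 0], "jaw": 1},
  {"offset": [0, 0, -50], "delta_rot": [0, 0, 0], "jaw": 1},
  {"offset": [-10, -20, -95], "delta_rot": [0, 0, 0], "jaw": 1},
])

```text
time_s: 46.85
position: [0.6178, -0.191, 0.201]
ee_rot: [1.0, -0.0, -0.001, -0.0]
ft_force: [0.5, 0.1, 0.9]
finger_gap: 0.0853
```

```bash
python3 - <<'E'
from h import *
st();print(rel([.435,.03,.235],0))
E
```

```text
t 46.85 p [ 0.6178 -0.191   0.201 ] yaw -0.04 F [0.5 0.1 0.9] gap 0.0853 j [-0.4   0.55  1.53 -0.    1.06  1.17]
(array([-183. , -220.9,  -33.4]), array([-0.04,  0.12, -0.04]))
```

Call:
send_rows([
  {"offset": [-32, -30, -10], "delta_rot": [0, 0, 0], "jaw": 1},
  {"offset": [-65, -65, -20], "delta_rot": [0, 0, 0], "jaw": 1},
  {"offset": [-97, -100, -33], "delta_rot": [0, 0, 0], "jaw": 1},
  {"offset": [-129, -135, -33], "delta_rot": [0, 0, 0], "jaw": 1},
  {"offset": [-160, -170, -33], "delta_rot": [0, 0, 0], "jaw": 1},
])

```text
time_s: 47.35
position: [0.4562, -0.0189, 0.2347]
ee_rot: [1.0, 0.0, 0.001, 0.0]
ft_force: [0.0, 0.2, 0.1]
finger_gap: 0.0859
```

Call:
send_rows([
  {"offset": [-15, -30, 0], "delta_rot": [0, 0, 0], "jaw": 1},
  {"offset": [-23, -51, 0], "delta_rot": [0, 0, 0], "jaw": 1},
  {"offset": [-23, -51, 0], "delta_rot": [0, 0, 0], "jaw": 1},
  {"offset": [-23, -51, 0], "delta_rot": [0, 0, 0], "jaw": 1},
])

```text
time_s: 47.75
position: [0.4349, 0.031, 0.2344]
ee_rot: [1.0, 0.001, 0.0, 0.0]
ft_force: [0.1, 0.5, 0.1]
finger_gap: 0.0851
```

```bash
python3 - <<'E'
from h import *
st();d,p=wrist();f=d['frame'];save('w25',f)
save('w25z',cv2.resize(f[80:150,200:340],None,fx=5.5,fy=5.5,interpolation=cv2.INTER_CUBIC))
E
```

```text
t 47.75 p [0.4349 0.031  0.2344] yaw 0.11 F [0.1 0.5 0.1] gap 0.0851 j [-0.08  0.22  1.99 -0.    0.93  1.49]
```

View pics/w25.png

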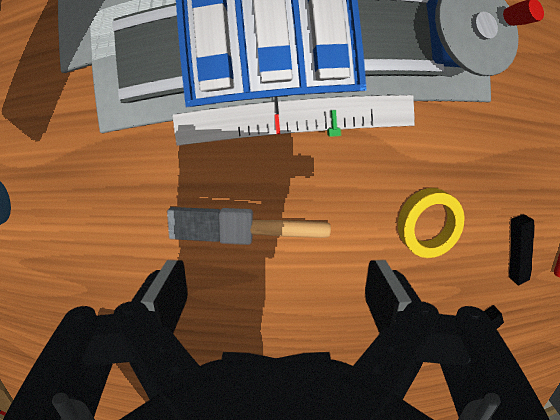

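View pics/w25z.png

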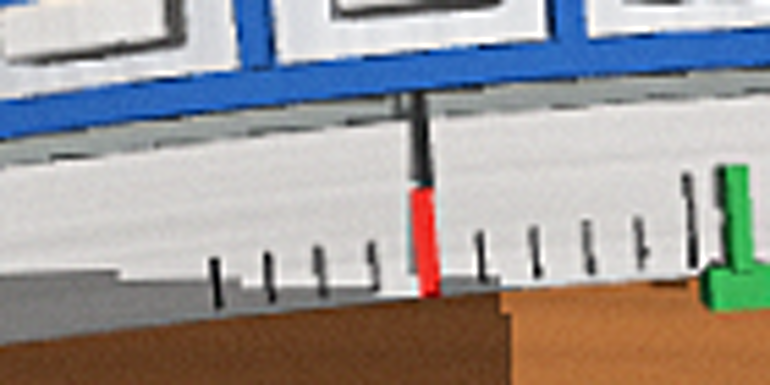

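The pointer is right on the red tab. Now I'll go to the drill arm handle.

Call:
send_rows([
  {"offset": [0, -10, -45], "delta_rot": [0, 0, 0], "jaw": 1},
  {"offset": [5, -30, -85], "delta_rot": [0, 0, 0], "jaw": 1},
  {"offset": [15, -65, -115], "delta_rot": [0, 0, 0], "jaw": 1},
  {"offset": [25, -105, -130], "delta_rot": [0, 0, 0], "jaw": 1},
  {"offset": [35, -150, -130], "delta_rot": [0, 0, 0], "jaw": 1},
])

```text
time_s: 48.3
position: [0.471, 0.1813, 0.3664]
ee_rot: [1.0, -0.001, 0.002, -0.0]
ft_force: [0.7, -0.6, -0.1]
finger_gap: 0.0856
```

Call:
send_rows([
  {"offset": [0, -40, 0], "delta_rot": [0, 0, 0], "jaw": 1},
  {"offset": [0, -80, 0], "delta_rot": [0, 0, 0], "jaw": 1},
  {"offset": [0, -120, 0], "delta_rot": [0, 0, 0], "jaw": 1},
  {"offset": [0, -120, 0], "delta_rot": [0, 0, 0], "jaw": 1},
  {"offset": [0, -120, 0], "delta_rot": [0, 0, 0], "jaw": 1},
])

```text
time_s: 48.8
position: [0.4699, 0.3006, 0.3633]
ee_rot: [1.0, 0.001, -0.0, 0.0]
ft_force: [-0.2, 0.1, 0.7]
finger_gap: 0.0854
```

```bash
python3 - <<'E'
from h import *
st();d,p=wrist();f=d['frame'];save('w26',f);print(rel([.5372,.358,.27],0))
E
```

```text
t 48.8 p [0.4699 0.3006 0.3633] yaw 0.06 F [-0.2  0.1  0.7] gap 0.0854 j [ 0.45  0.29  1.53 -0.    1.33  2.02]
(array([ 67.3, -58.1,  93.4]), array([0.04, 0.04, 0.  ]))
```

View pics/w26.png

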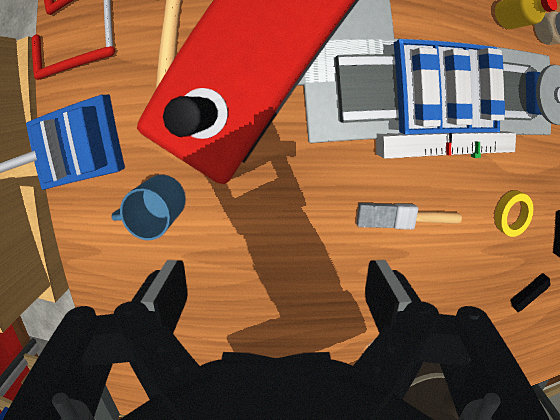

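```bash
python3 - <<'E'
from h import *
d,p=wrist();print(onz(d,184,116,.312,p))
E
```

```text
[0.54081196 0.35571181 0.312     ]
```

Call:
send_rows([
  {"offset": [30, -26, 0], "delta_rot": [0, 0, 0], "jaw": 1},
  {"offset": [67.3, -58, 0], "delta_rot": [0, 0, 0], "jaw": 1},
  {"offset": [67.3, -58, 25], "delta_rot": [0, 0, 0], "jaw": 1},
  {"offset": [67.3, -58, 65], "delta_rot": [0, 0, 0], "jaw": 1},
  {"offset": [67.3, -58, 93], "delta_rot": [0, 0, 0], "jaw": 1},
])

```text
time_s: 49.4
position: [0.5371, 0.357, 0.2687]
ee_rot: [1.0, -0.001, -0.001, 0.001]
ft_force: [-0.2, -0.3, -0.0]
finger_gap: 0.0856
```

Call:
send_rows([
  {"offset": [0, 0, 0], "delta_rot": [0, 0, 0], "jaw": 1},
  {"offset": [0, 0, 0], "delta_rot": [0, 0, 0], "jaw": 0.2},
  {"offset": [0, 0, 0], "delta_rot": [0, 0, 0], "jaw": 0.1},
  {"offset": [0, 0, 0], "delta_rot": [0, 0, 0], "jaw": 0.1},
  {"offset": [0, 0, 0], "delta_rot": [0, 0, 0], "jaw": 0.1},
])

```text
time_s: 49.9
position: [0.537, 0.3588, 0.2722]
ee_rot: [1.0, 0.0, 0.001, -0.0]
ft_force: [0.4, 0.6, 0.4]
finger_gap: 0.0279
```

Call:
send_rows([
  {"offset": [0, 0, 0], "delta_rot": [0, 0, 0], "jaw": 0.1},
  {"offset": [0, 0, 0], "delta_rot": [0, 0, 0], "jaw": 0.1},
])

```text
time_s: 50.1
position: [0.5371, 0.3588, 0.2721]
ee_rot: [1.0, 0.0, 0.001, -0.0]
ft_force: [-0.5, -2.0, 6.0]
finger_gap: 0.0248
```

```bash
python3 - <<'E'
from h import *
st()
C=np.array([.7384,.2260]);P=sense()['position'][:2];v=P-C;print('r',np.hypot(*v));a=np.arctan2(v[1],v[0]);print(np.degrees(a))
r=.24;a=np.radians(230.2)-1.46;a=np.arctan2(v[1],v[0])
end=np.radians(230.2)-2*np.pi*0
if a<0:a+=2*np.pi
print('swing',end-a)
s=0
for i in range(4):
    b=a+.4*i; base=np.array([np.cos(b),np.sin(b)])
    print([(round(240*(np.cos(x)-base[0]),1),round(-240*(np.sin(x)-base[1]),1)) for x in b+.08*np.arange(1,6)])
E
```

```text
t 50.1 p [0.5371 0.3588 0.2721] yaw 0.02 F [-0.5 -2.   6. ] gap 0.0248 j [ 0.49  0.49  1.45 -0.    1.2   2.06]
r 0.24118603206983302
146.58086195577644
swing 1.4594292765513526
[(np.float64(-9.9), np.float64(16.4)), (np.float64(-18.5), np.float64(33.6)), (np.float64(-25.7), np.float64(51.4)), (np.float64(-31.4), np.float64(69.7)), (np.float64(-35.7), np.float64(88.4))]
[(np.float64(-2.7), np.float64(19.0)), (np.float64(-4.0), np.float64(38.2)), (np.float64(-3.6), np.float64(57.3)), (np.float64(-1.8), np.float64(76.5)), (np.float64(1.6), np.float64(95.3))]
[(np.float64(4.9), np.float64(18.6)), (np.float64(11.2), np.float64(36.7)), (np.float64(19.0), np.float64(54.2)), (np.float64(28.1), np.float64(71.1)), (np.float64(38.6), np.float64(87.2))]
[(np.float64(11.7), np.float64(15.2)), (np.float64(24.6), np.float64(29.4)), (np.float64(38.6), np.float64(42.6)), (np.float64(53.6), np.float64(54.5)), (np.float64(69.5), np.float64(65.3))]
```

Call:
send_rows([
  {"offset": [-9.9, 16.4, 0], "delta_rot": [0, 0, 0], "jaw": 0.1},
  {"offset": [-18.5, 33.6, 0], "delta_rot": [0, 0, 0], "jaw": 0.1},
  {"offset": [-25.7, 51.4, 0], "delta_rot": [0, 0, 0], "jaw": 0.1},
  {"offset": [-31.4, 69.7, 0], "delta_rot": [0, 0, 0], "jaw": 0.1},
  {"offset": [-35.7, 88.4, 0], "delta_rot": [0, 0, 0], "jaw": 0.1},
])

```text
time_s: 50.6
position: [0.5, 0.2709, 0.2719]
ee_rot: [1.0, 0.001, 0.0, -0.001]
ft_force: [-8.1, 8.5, 5.5]
finger_gap: 0.0249
```

Call:
send_rows([
  {"offset": [-2.7, 19, 0], "delta_rot": [0, 0, 0], "jaw": 0.1},
  {"offset": [-4, 38.2, 0], "delta_rot": [0, 0, 0], "jaw": 0.1},
  {"offset": [-3.6, 57.3, 0], "delta_rot": [0, 0, 0], "jaw": 0.1},
  {"offset": [-1.8, 76.5, 0], "delta_rot": [0, 0, 0], "jaw": 0.1},
  {"offset": [1.6, 95.3, 0], "delta_rot": [0, 0, 0], "jaw": 0.1},
])

```text
time_s: 51.1
position: [0.5025, 0.1751, 0.2717]
ee_rot: [1.0, 0.001, 0.001, -0.0]
ft_force: [-8.9, 1.2, 11.0]
finger_gap: 0.0249
```

Call:
send_rows([
  {"offset": [4.9, 18.6, 0], "delta_rot": [0, 0, 0], "jaw": 0.1},
  {"offset": [11.2, 36.7, 0], "delta_rot": [0, 0, 0], "jaw": 0.1},
  {"offset": [19, 54.2, 0], "delta_rot": [0, 0, 0], "jaw": 0.1},
  {"offset": [28.1, 71.1, 0], "delta_rot": [0, 0, 0], "jaw": 0.1},
  {"offset": [38.6, 87.2, 0], "delta_rot": [0, 0, 0], "jaw": 0.1},
])

```text
time_s: 51.6
position: [0.5415, 0.0879, 0.2715]
ee_rot: [1.0, 0.001, 0.0, -0.0]
ft_force: [-8.4, -1.6, 6.7]
finger_gap: 0.0251
```

```bash
python3 - <<'E'
from h import *
st()
C=np.array([.7384,.2260]);P=sense()['position'][:2];v=P-C;print('r',np.hypot(*v));a=np.degrees(np.arctan2(v[1],v[0]))%360;print('swing',np.radians(230.2-a))
E
```

```text
t 51.6 p [0.5415 0.0879 0.2715] yaw 0.1 F [-8.4 -1.6  6.7] gap 0.0251 j [0.04 0.34 1.69 0.   1.1  1.61]
r 0.24053206798635737
swing 0.26449648541478893
```

Call:
send_rows([
  {"offset": [11.7, 15.2, 0], "delta_rot": [0, 0, 0], "jaw": 0.1},
  {"offset": [24.6, 29.4, 0], "delta_rot": [0, 0, 0], "jaw": 0.1},
  {"offset": [34.5, 39.2, 0], "delta_rot": [0, 0, 0], "jaw": 0.1},
  {"offset": [39, 43, 0], "delta_rot": [0, 0, 0], "jaw": 0.1},
  {"offset": [41, 44.5, 0], "delta_rot": [0, 0, 0], "jaw": 0.1},
])

```text
time_s: 52.1
position: [0.583, 0.0426, 0.2714]
ee_rot: [1.0, 0.0, 0.0, 0.0]
ft_force: [-4.4, 0.8, 7.3]
finger_gap: 0.025
```

Call:
send_rows([
  {"offset": [0.8, 0.7, 0], "delta_rot": [0, 0, 0], "jaw": 0.1},
  {"offset": [1.6, 1.4, 0], "delta_rot": [0, 0, 0], "jaw": 0.1},
  {"offset": [2.4, 2.1, 0], "delta_rot": [0, 0, 0], "jaw": 0.1},
])

```text
time_s: 52.4
position: [0.585, 0.0411, 0.2714]
ee_rot: [1.0, 0.0, 0.0, 0.0]
ft_force: [-2.7, -0.1, 5.5]
finger_gap: 0.0254
```

Call:
send_rows([
  {"offset": [0.8, 0.65, 0], "delta_rot": [0, 0, 0], "jaw": 0.1},
  {"offset": [1.5, 1.3, 0], "delta_rot": [0, 0, 0], "jaw": 0.1},
])

```text
time_s: 52.6
position: [0.5866, 0.0398, 0.2714]
ee_rot: [1.0, 0.0, 0.0, 0.0]
ft_force: [-2.5, 0.9, 4.7]
finger_gap: 0.0251
```

Call:
send_rows([
  {"offset": [0.8, 0.65, 0], "delta_rot": [0, 0, 0], "jaw": 0.1},
  {"offset": [1.5, 1.3, 0], "delta_rot": [0, 0, 0], "jaw": 0.1},
])

```text
time_s: 52.8
position: [0.5876, 0.0389, 0.2713]
ee_rot: [1.0, 0.001, -0.0, -0.0]
ft_force: [-7.3, 6.6, 7.6]
finger_gap: 0.0251
```

Call:
send_rows([
  {"offset": [0.8, 0.65, 0], "delta_rot": [0, 0, 0], "jaw": 0.1},
  {"offset": [1.5, 1.3, 0], "delta_rot": [0, 0, 0], "jaw": 0.1},
])

```text
time_s: 53.0
position: [0.5876, 0.0389, 0.2714]
ee_rot: [1.0, 0.001, -0.002, -0.001]
ft_force: [-18.7, 14.5, 11.3]
finger_gap: 0.0253
```

Call:
send_rows([
  {"offset": [0.4, 0.3, 0], "delta_rot": [0, 0, 0], "jaw": 0.1},
  {"offset": [0.4, 0.3, 0], "delta_rot": [0, 0, 0], "jaw": 0.1},
])

```text
time_s: 53.2
position: [0.5876, 0.0389, 0.2713]
ee_rot: [1.0, 0.001, -0.002, -0.001]
ft_force: [-16.9, 13.3, 11.9]
finger_gap: 0.0252
```

The arm is hard against its stop, with the position no longer advancing at about 22 N. I'll ease the push, release and check.

Call:
send_rows([
  {"offset": [-1.2, -1, 0], "delta_rot": [0, 0, 0], "jaw": 0.1},
  {"offset": [-1.2, -1, 0], "delta_rot": [0, 0, 0], "jaw": 0.5},
  {"offset": [-1.2, -1, 0], "delta_rot": [0, 0, 0], "jaw": 1},
  {"offset": [-1.2, -1, 0], "delta_rot": [0, 0, 0], "jaw": 1},
  {"offset": [-1.2, -1, -30], "delta_rot": [0, 0, 0], "jaw": 1},
])

```text
time_s: 53.7
position: [0.5875, 0.0378, 0.2978]
ee_rot: [1.0, -0.0, -0.003, -0.0]
ft_force: [0.2, 0.0, 0.7]
finger_gap: 0.081
```

Call:
send_rows([
  {"offset": [0, 0, -45], "delta_rot": [0, 0, 0], "jaw": 1},
  {"offset": [-15, 0, -90], "delta_rot": [0, 0, 0], "jaw": 1},
  {"offset": [-60, 0, -105], "delta_rot": [0, 0, 0], "jaw": 1},
  {"offset": [-105, 0, -105], "delta_rot": [0, 0, 0], "jaw": 1},
  {"offset": [-145, 0, -105], "delta_rot": [0, 0, 0], "jaw": 1},
])

```text
time_s: 54.2
position: [0.4418, 0.0379, 0.4061]
ee_rot: [1.0, 0.0, 0.0, 0.0]
ft_force: [1.1, 0.0, -0.5]
finger_gap: 0.0853
```

Call:
send_rows([
  {"offset": [0, 0, 0], "delta_rot": [0, 0, 0], "jaw": 1},
  {"offset": [0, 0, 0], "delta_rot": [0, 0, 0], "jaw": 1},
])

```text
time_s: 54.4
position: [0.4434, 0.0379, 0.4065]
ee_rot: [1.0, 0.0, 0.001, 0.0]
ft_force: [0.5, 0.4, -0.2]
finger_gap: 0.0856
```

```bash
python3 - <<'E'
from h import *
st();d,p=wrist();save('w27',cv2.resize(d['frame'],None,fx=1.4,fy=1.4,interpolation=cv2.INTER_CUBIC))
d=snapshot('scene');save('s27',cv2.resize(d['frame'],None,fx=1.4,fy=1.4,interpolation=cv2.INTER_CUBIC))
E
```

```text
t 54.4 p [0.4434 0.0379 0.4065] yaw 0.0 F [ 0.5  0.4 -0.2] gap 0.0856 j [-0.06  0.08  1.69 -0.    1.38  1.51]
```

View pics/w27.png

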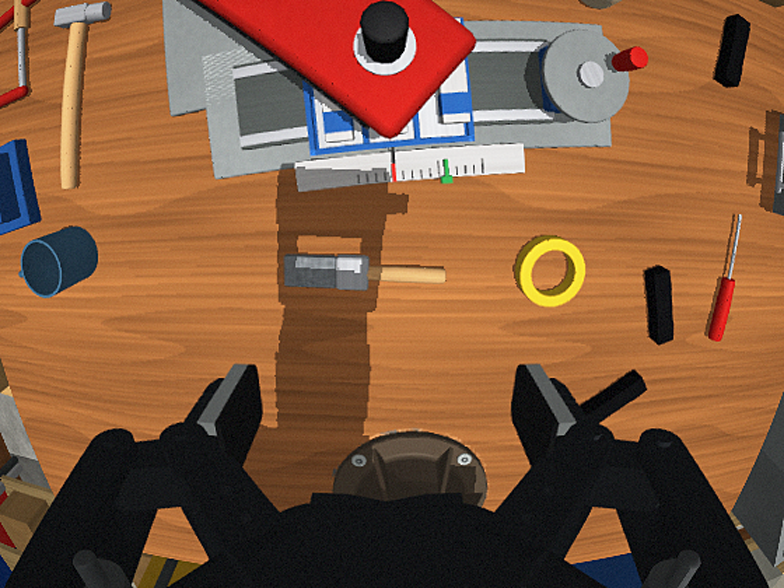

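View pics/s27.png

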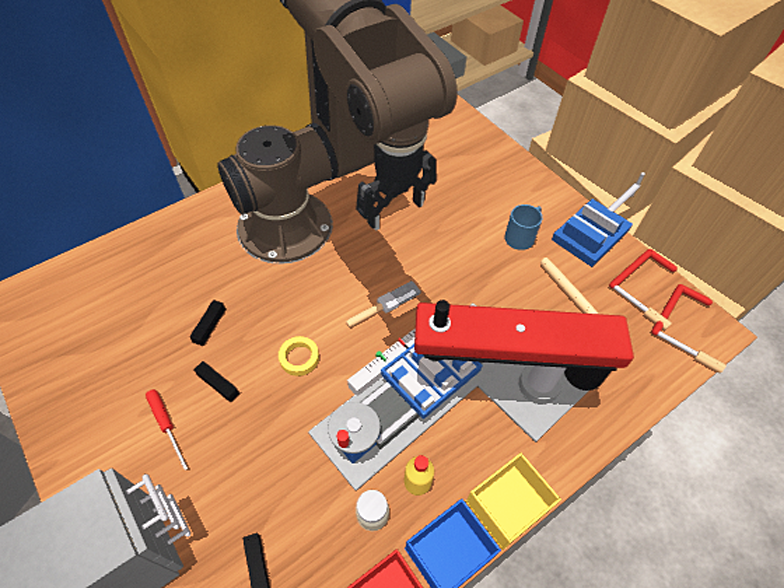

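```bash
python3 - <<'E'
from h import *
d,p=wrist();f=d['frame'];save('w28y',cv2.resize(f[0:140,220:360],None,fx=4.2,fy=4.2,interpolation=cv2.INTER_CUBIC))
E
```

```text
(no output)
```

View pics/w28y.png

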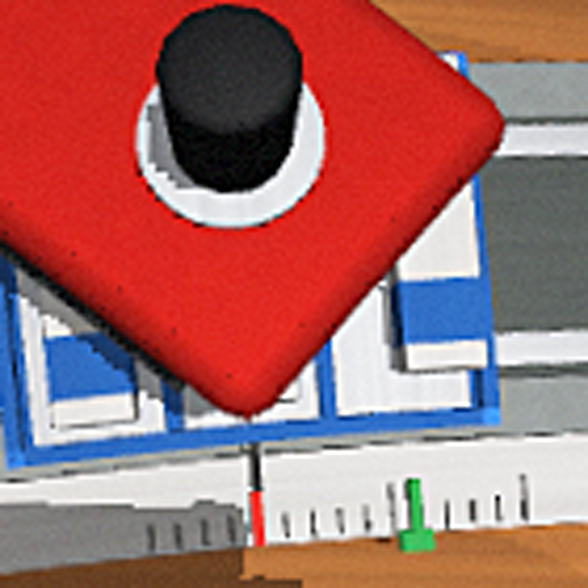

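```bash
python3 - <<'E'
from h import *
d,p=wrist()
g=lambda u,v,z:onz(d,(u+.5)/4.2-.5+220,(v+.5)/4.2-.5,z,p)[:2]
print('handle',g(229,65,.312))
ptr=g(256,485,.045)@EY*1000;print('ptr',ptr,'red',g(257,495,.05)@EY*1000)
for n,q,z in [('R blank near edge L',(405,366),.088),('R',(487,366),.088),('band L',(400,310),.088),('band R',(492,306),.088),('rimR out',(498,415),.068),('L blank L',(52,418),.088),('L blank R',(136,416),.088)]:
    x=g(*q,z);print(n,(x@EY*1000-ptr).round(1),(x@EX*1000).round(1))
E
```

```text
handle [0.58719483 0.03920395]
ptr -15.213624792236821 red -15.19044147154443
R blank near edge L -52.4 541.8
R -80.1 540.3
band L -52.4 560.9
band R -83.5 560.7
rimR out -86.5 523.5
L blank L 66.1 535.0
L blank R 38.1 532.5
```

The right blank seems to have shifted in its channel, now centred near -66 mm instead of about -52. It may have been knocked, so I'll look closer from its side before handing in.

```bash
python3 - <<'E'
from h import *
d=snapshot('scene');save('s28',cv2.resize(d['frame'][225:310,250:370],None,fx=6.5,fy=6.5,interpolation=cv2.INTER_CUBIC))
d=cv2.imread('pics/w26.png');save('w26z',cv2.resize(d[20:170,370:560],None,fx=4,fy=4,interpolation=cv2.INTER_CUBIC))
E
```

```text
(no output)
```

View pics/s28.png

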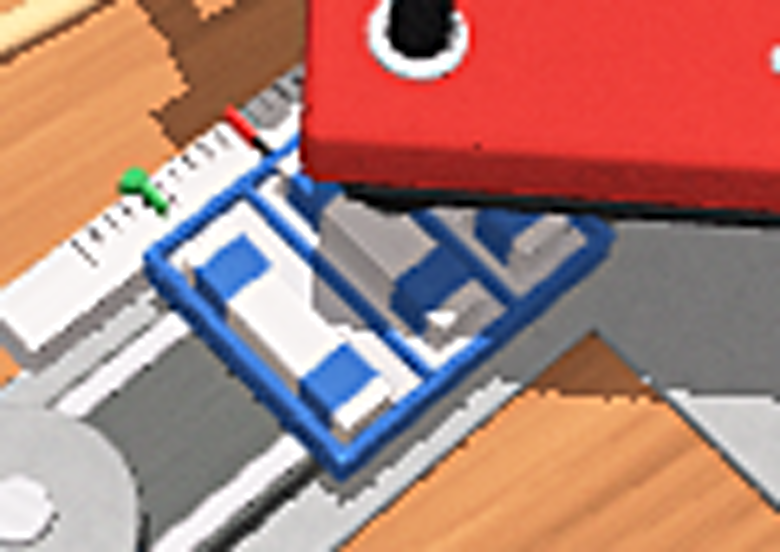

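View pics/w26z.png

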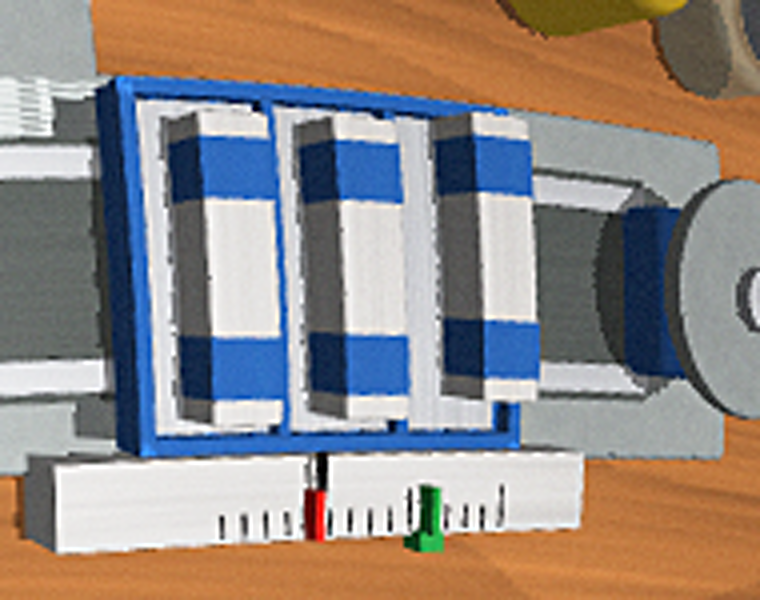

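Scene view shows the rim unbroken all round the shifted blank: it lies flat inside its own channel, against the outer wall. Handing in.

```bash
python3 - <<'E'
from h import *
st();print(job_done())
E
```

```text
t 54.65 p [0.4443 0.038  0.4054] yaw 0.02 F [ 0.7  0.8 -0.5] gap 0.0854 j [-0.06  0.08  1.68 -0.    1.38  1.51]
the job is handed in; nothing more can be done
None
```

The bench drill is ready for its next batch, and I handed the job in at 54.7 s of the 210 s allowed. I did the steps in the order asked:

1. **Arm clear:** I swung the drill arm out to about 1.46 of its 1.6 rad travel.
2. **Load mark:** I cranked the slide until the pointer stood in line with the green tab.
3. **Blanks:** All three were present, and I laid one in each channel of the tray.
4. **Drill mark:** With the arm still clear, I cranked the slide back to red.
5. **Arm home:** I pushed the arm until it stopped moving against its stop, then let go of it.

**Last checks**
- The pointer was within about 0.1 mm of the red mark as measured in the wrist camera. On green it was only judged by eye, as in line.
- The handle stayed at the stop position after release.
- The gripper was clear of everything, and the other things on the bench looked unmoved in the last pictures.

**One thing that disagreed:** the blank in the channel nearest the handwheel ended about 12 mm sideways and several millimetres further back than where I put it, probably the knock the task warned of. The tray rim shows unbroken around it in the scene camera, so I judged it flat in its own channel against the outer wall and left it there.

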